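# Tap a stuck centring plate loose on its spigot

### The job

The round centring plate is stuck on the spigot of its bench stand. Take the small mallet and loosen the plate with light taps (under 15 N, never forcing it once it jams askew) on the back of its left and right edge in turn, until its middle has come at least 9 mm forward; then stand the mallet upright on its rubber mat again. Touch the plate and the stand with the mallet only, and leave everything else where it is.

Things in the scene. Friction and masses are not known exactly. Their poses are not given: they have to be found in the camera images.
- hub_stand: Fixed bench stand: dark steel base 150 x 120 x 12 mm, grey post and a level steel spigot, 36 mm in diameter, that carries the plate. Origin on the work surface below the shoulder (the plate's seat); the spigot points along the stand's own -x (roughly to the robot), y to its left seen from the robot, z up. The base reaches from x = -40 to +110 mm.
- hub_seat (a point): Centre of the shoulder face on the spigot's axis, 85 mm above the work surface; same axes as the stand. The plate is stuck somewhere in front of it, the middle of its back 4 to 16 mm off (different each time). The shoulder, 44 mm in diameter, runs from here to 20 mm behind (+x). Left and right of shoulder and post the space behind the plate is free, down to the base.
- post_top (a point): Top centre of the stand's post, 110 mm above the work surface; the post is 32 mm wide and lies 20 to 54 mm behind the shoulder face; a 10 mm thick rib, 56 mm high, runs on behind it.
- spigot_end (a point): Tip of the spigot, 64 mm in front of the shoulder face. The plate is a bare metal disc, 126 mm in diameter, 11 mm thick (19 mm at its hub), upright across the spigot. It can only slide along the spigot and rock a few degrees about the vertical. At the start it stands askew: either edge up to 6 mm ahead of or behind the middle. How far it can rock to either side is not known.
- plate_out (a joint): How far the middle of the plate has come forward from where it was stuck (m; 0 at the start, at most 0.02). 5 to 10 N towards the robot on the back of one edge, at axis height, 52 mm from the axis, swings that edge out, up to some 12 mm, the middle a quarter of that; then it jams, and that side gives no more until the other edge was tapped out. Jammed, or pushed in the middle, it needs about 26 N.
- mallet: Small soft-faced mallet, about 0.22 kg, 124 mm high, standing on its head with the handle straight up. Origin at the centre of its underside; its x runs along the head, z up along the handle. The head is 72 mm long (x = -36 to +36 mm, a slightly domed grey face at each end, both alike), 32 mm wide and 32 mm high.
- mallet_grip (a point): Middle of the mallet's square rubber handle (24 x 24 mm, from 48 to 124 mm above the underside), 85 mm above the underside; same axes as the mallet.
- mallet_head (a point): Centre of the mallet's head, 16 mm above the underside and 69 mm below mallet_grip; the faces lie 36 mm away along +x and -x.
- mat: Fixed square grey rubber mat 110 x 110 x 4 mm on which the mallet stands; origin at the centre of its underside.
- wheel_nut_1: Wheel nut standing on its seat, 20 x 24 x 36 mm; bystander. Origin at the centre of its underside.
- wheel_nut_2: Second wheel nut, 20 x 24 x 36 mm; bystander. Origin at the centre of its underside.
- magnet_block: Black holding magnet with a wire bail, 55 x 45 x 43 mm; bystander. Origin at the centre of its underside.
- tape_roll: Roll of tape lying flat, 94 mm in diameter, 19 mm high; bystander. Origin at the centre of its underside.
Not all that is in view belongs to the job. Of the things shaped like the mat, the grey one is meant.

How it is judged:
By the outcome, as a careful person would: the job done as asked, in the order asked, and still so for the second after the job is handed in, with the robot touching nothing.
It also fails if it takes over 64 s, if anything falls off the work surface, if the arm or the gripper's body presses on something with over 40 N, if the wrist force passes 120 N, or if a joint passes its speed limit or range.

### The arm

A 6-joint arm with a two-finger parallel gripper is mounted at the origin on a cart in front of the work surface, level with it; the furniture and walls round the work are solid. World frame = base frame: x ahead of the robot, y to its left, z up, the work surface at z = 0. Lengths are in m, angles in degrees, forces in N, time in s.
With the tool pointing down it reaches from about 0.3 to 0.75 m from the base axis. Payload 8.5 kg.
Tool frame: the origin (TCP) lies midway between the tips of the shut fingers; the grasp point (between the pads) lies 19 mm behind it; z points along the fingers, y is the direction in which the jaws open and shut (so a half turn about z gives the same grasp; the last joint's range is limited). The gripper opens to 85 mm and grips with 20 to 120 N. Pads are 22 mm wide; open, the fingers measure 114 mm over their backs; the gripper's body (76 mm by 85 mm) begins 54 mm behind the grasp point. The pads swing forward as they close: fully open they stand 13 mm farther back than shut.
Start: joints at [62.435, 21.807, 74.336, -0, 83.858, -12.336], TCP at [0.144, 0.531, 0.231] pointing down, gripper open.
Joint ranges: [-178.18, 178.18], [-50.72, 133.34], [12.68, 142.11], [-81.47, 261.47], [9.98, 163.14], [-165.26, 165.26]. Speed limits (degrees/s): [136.94, 136.94, 180, 180, 180, 180].

### API

Orientations are given as a 3x3 rotation matrix whose columns are the frame's x, y, z axes.
In Python, from rig import env, eyes, close_job gives the robot as it stands.
- The arm moves only by the tool jog_arm, never from a script. Its argument "deltas" is one flat list of numbers, 7 for each row, row after row: the shift along the tool's x, y, z in units of 0.75 m (1.0 is 0.75 m), then the turn, a rotation vector about the tool's x, y, z in units of 180 degrees (1.0 is 180 degrees), then the gripper command: -1 is fully open, 1 is shut, values between are in proportion. In form: [dx, dy, dz, ax, ay, az, fingers, dx, dy, dz, ax, ay, az, fingers, ...]. A call has 1 to 12 rows; each row is the pose to reach, as a shift and turn from the pose commanded when the call began, along the tool's axes at that moment, turning the shorter way round; what a row does not reach only later rows make up. A row lasts 1/12 s, in which the tool goes at most 41.7 mm and 7.16 degrees, less where a joint would pass 70% of its speed; a pose out of reach is approached as far as the arm can. A call with a number of a shift or a turn outside -1 to 1 is refused whole. A call with a gripper value outside its range is refused whole. The fingers move at their own pace and stop on an object; "grip_force" is the grip in N (left out, the last holds). Time passes only in rows, so rows that repeat a pose let the fingers close. It gives the time, the measured TCP pose, the force and the opening at its end, in the units of the state.
- env.observe(): the state, without advancing time (a new reading comes with each control period).
- eyes.get_image(name): name is "scene" or "top"; returns the picture (420x560x3 uint8, red, green, blue); there is no depth.
- eyes.camera_params(name): a dict with "intrinsics" (3x3 intrinsics, pixels), "k1" (the pictures are not rectified: a ray, as slopes to the right and down, at radius r is drawn at 1 + k1 r^2 times it, then the intrinsics apply), "R" (3x3) and "t" (3): a world point X has camera coordinates R X + t. Camera axes: x right, y down, z forward; pixel columns grow to the right and rows downward; lengths in m; the calibration is good to about 2 mm. A picture is of the moment at which its call begins. camera_params takes no time and is no camera call.
- close_job(): hands the job in, once; it reports no verdict.
The state is a dict: "time_s": time; "q": joint angles; "qvel": joint speeds; "joint_efforts": joint torques, N m; "position": TCP position; "tool_rot": TCP orientation; "ft_force": force on the tool from outside, world axes, zero at the start; "wrist_torque": the same for the moment, N m; "grip_width": finger opening in m.
Only numpy, scipy, OpenCV 4.12 (cv2) and the standard library are available. Lean on these libraries where they do the work, as an engineer would, in place of code of your own. Each camera call takes 0.05 s, during which the arm holds its last target.

## Working session

There is one attempt and no reset: what is moved stays moved. The work goes in short steps, Python scripts to look and compute and a tool call to move; the robot and the scene stay as the last step left them, time stands still between calls to the robot, and variables do not carry over. Pictures are saved under pics/ and viewed, and the job is handed in when it is done.

Besides the shell and the picture viewer there is one more tool, called after "Call:" as name(argument=value, ...) on one line, values as JSON. jog_arm: Moves the arm, as the interface text tells. Its arguments: {"type":"object","properties":{"deltas":{"type":"array"},"grip_force":{"type":"number"}},"required":["deltas"]}

```bash
ls; mkdir -p pics; python3 - <<'E'
from rig import env, eyes
import cv2
s=env.observe();print(s)
for n in("scene","top"):
    im=eyes.get_image(n);cv2.imwrite(f"pics/{n}0.png",im[:,:,::-1]);print(n,eyes.camera_params(n))
E
```

```text
pics
{'time_s': 0.0, 'q': array([ 6.24349854e+01,  2.18404949e+01,  7.43862440e+01,  3.73000660e-05,
        8.38562643e+01, -1.23354147e+01]), 'qvel': array([-0.04935183, -0.06329646,  0.0460395 ,  0.05567582,  0.05870284,
       -0.01739874]), 'joint_efforts': array([-4.20730394e-04, -4.48447108e+01, -2.31283414e+01, -1.22805523e-04,
        4.66068348e-03,  1.49506144e-05]), 'position': array([0.14433694, 0.5304167 , 0.23070764]), 'tool_rot': array([[-9.64880792e-01,  2.62687280e-01, -6.70957065e-04],
       [ 2.62687953e-01,  9.64879988e-01, -1.28393471e-03],
       [ 3.10119729e-04, -1.41509628e-03, -9.99998951e-01]]), 'ft_force': array([-0.31462267,  0.58273389,  0.41649436]), 'wrist_torque': array([-0.0290328 , -0.00377129,  0.0169742 ]), 'grip_width': 0.08490611828110713}
scene {'intrinsics': array([[387.34368199,   0.        , 277.70088784],
       [  0.        , 387.34368199, 213.88790887],
       [  0.        ,   0.        ,   1.        ]]), 'k1': 0.01531676857513875, 'R': array([[ 0.72348274, -0.69008709,  0.01877573],
       [-0.38490068, -0.42580682, -0.81886508],
       [ 0.57308306,  0.58520796, -0.57367888]]), 't': array([-0.45873934,  0.24051257,  0.69733208])}
top {'intrinsics': array([[476.5774558 ,   0.        , 284.19586588],
       [  0.        , 476.5774558 , 200.87297987],
       [  0.        ,   0.        ,   1.        ]]), 'k1': -0.061392680948506834, 'R': array([[ 2.88434373e-03, -9.99850362e-01, -1.70567799e-02],
       [-9.83269809e-01,  2.70928505e-04, -1.82154902e-01],
       [ 1.82132266e-01,  1.72968140e-02, -9.83121894e-01]]), 't': array([-0.09534218,  0.5636169 ,  1.08684178])}
```

View pics/scene0.png

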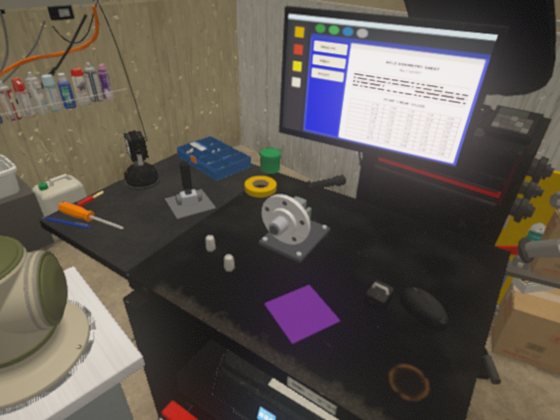

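View pics/top0.png

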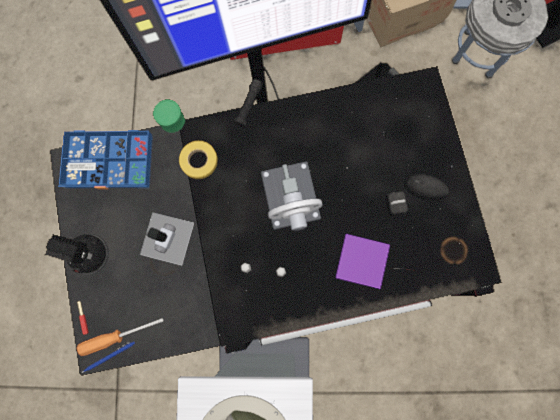

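```bash
cat > h.py <<'E'
import numpy as np, cv2
from rig import env, eyes
P={n:eyes.camera_params(n) for n in("scene","top")}
def D(n): return np.array([P[n]['k1'],0,0,0,0.])
def proj(n,X):
    p=P[n];r,_=cv2.Rodrigues(p['R']);return cv2.projectPoints(np.atleast_2d(np.array(X,float)),r,p['t'],p['intrinsics'],D(n))[0].reshape(-1,2)
def ray(n,uv):
    p=P[n];u=cv2.undistortPoints(np.array([[uv]],float),p['intrinsics'],D(n)).ravel()
    d=p['R'].T@np.array([u[0],u[1],1]);return -p['R'].T@p['t'],d
def onplane(n,uv,z):
    c,d=ray(n,uv);return c+d*(z-c[2])/d[2]
def tri(a,b):
    c1,d1=ray("scene",a);c2,d2=ray("top",b)
    A=np.stack([d1,-d2],1);s=np.linalg.lstsq(A,c2-c1,rcond=None)[0]
    p,q=c1+s[0]*d1,c2+s[1]*d2;return (p+q)/2,np.linalg.norm(p-q)
def crop(im,x0,y0,x1,y1,k,out):
    cv2.imwrite(out,cv2.resize(im[y0:y1,x0:x1],None,fx=k,fy=k,interpolation=cv2.INTER_CUBIC))
E
python3 - <<'E'
from h import *
print(proj("scene",[.144,.531,.231]),proj("top",[.144,.531,.231]),proj("top",[0,0,0]))
t=cv2.imread("pics/top0.png");s=cv2.imread("pics/scene0.png")
crop(t,130,205,205,275,8,"pics/tm.png")
crop(s,155,145,225,225,7,"pics/sm.png")
crop(t,250,150,335,240,6,"pics/th.png")
crop(s,245,180,345,260,7,"pics/sh.png")
E
```

```text
[[-14.77617771 119.95072783]] [[-37.20128408 394.84400542]] [[243.09855141 443.82044117]]
```

View pics/tm.png

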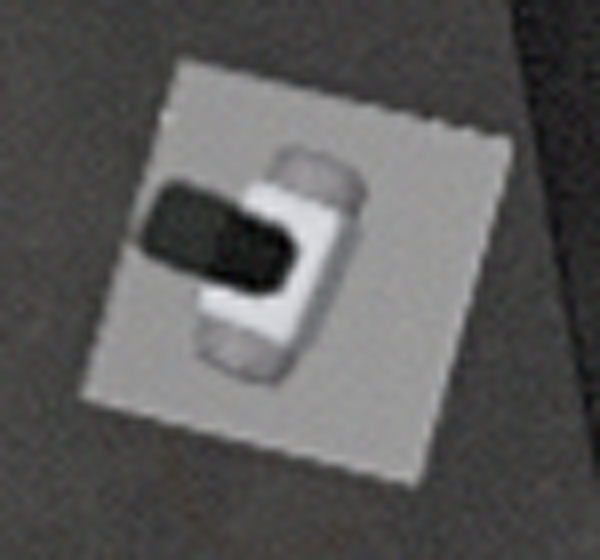

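View pics/sm.png

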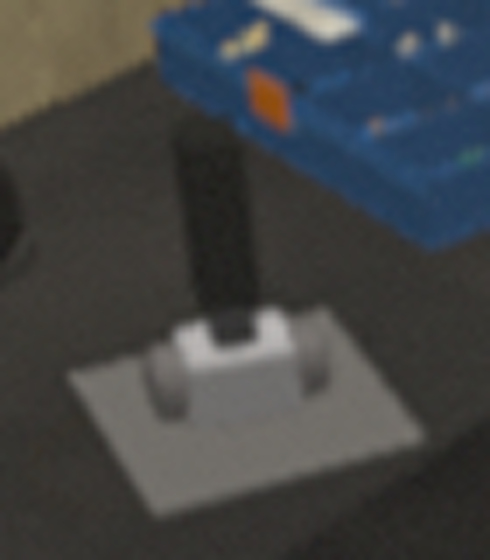

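View pics/th.png

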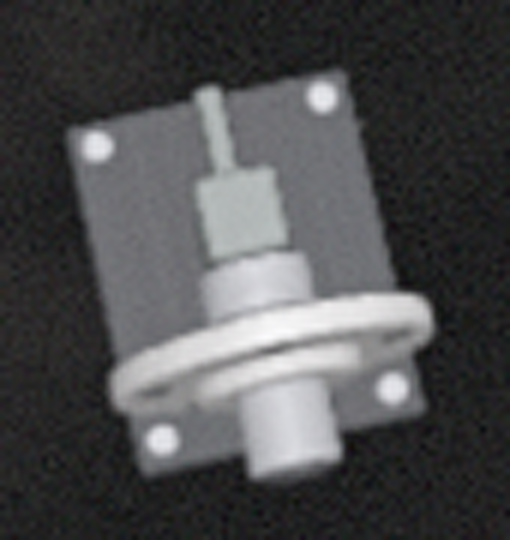

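View pics/sh.png

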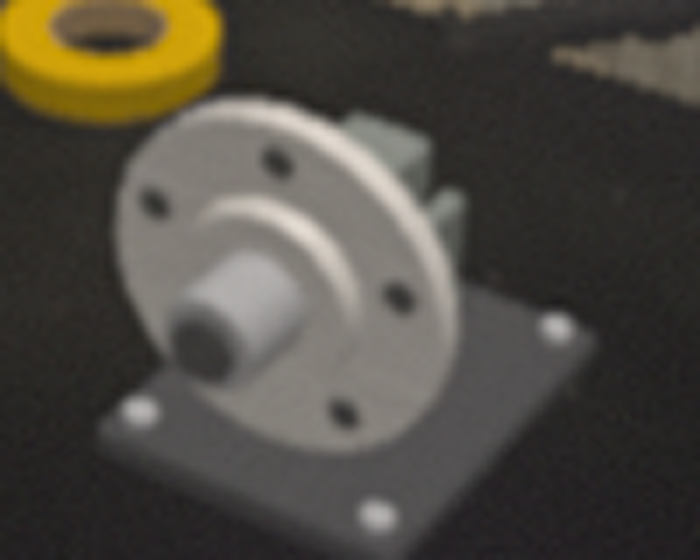

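```bash
python3 - <<'E'
from h import *
C=lambda x,y,x0,y0,k:((x+.5)/k-.5+x0,(y+.5)/k-.5+y0)
# mat top cam
L=[C(*p,130,205,8) for p in[(180,60),(513,138),(417,487),(82,400)]]
M=[onplane("top",p,.004) for p in L];print("mat top",np.round(M,4),np.mean(M,0))
L=[C(*p,155,145,7) for p in[(68,377),(327,307),(424,437),(160,517)]]
M2=[onplane("scene",p,.004) for p in L];print("mat scene",np.round(M2,4),np.mean(M2,0))
for M in(M,M2):
    M=np.array(M);print([round(float(np.degrees(np.arctan2(*(M[(i+1)%4]-M[i])[[1,0]]))),1) for i in range(4)])
# base
L=[C(*p,250,150,6) for p in[(68,130),(343,68),(425,410),(145,477)]]
B=[onplane("top",p,.012) for p in L];print("base",np.round(B,4))
B=np.array(B)
ex=((B[0]-B[3])+(B[1]-B[2]))[:2];ey=((B[0]-B[1])+(B[3]-B[2]))[:2]
print(np.linalg.norm(ex)/2,np.linalg.norm(ey)/2,np.degrees(np.arctan2(ex[1],ex[0])),np.degrees(np.arctan2(ey[1],ey[0]))-90)
yaw=np.arctan2(ex[1],ex[0]);yaw=(yaw+np.arctan2(ey[1],ey[0])-np.pi/2)/2
u=np.array([np.cos(yaw),np.sin(yaw)]);c=B[:,:2].mean(0);o=c-u*.035;print("stand",o,np.degrees(yaw))
# bolts
bl=[C(*p,250,150,6) for p in[(97,147),(322,98),(393,388),(162,440)]]
bs=[C(*p,245,180,7) for p in[(558,327),(378,516),(140,410)]]
print("bolts",[np.round(onplane("top",p,.014),4) for p in bl],[np.round(onplane("scene",p,.014),4) for p in bs])
pt=[C(*p,250,150,6) for p in[(197,182),(274,168),(288,245),(210,262)]]
pp=np.array([onplane("top",p,.110) for p in pt]);print("post",np.round(pp,4), pp.mean(0)[:2]-u*.037)
# spigot tip: top
print(proj("top",np.r_[o-u*.064,.085]),proj("scene",np.r_[o-u*.064,.085]),C(295,473,250,150,6),C(203,343,245,180,7))
# mallet
hd=[C(*p,130,205,8) for p in[(320,180),(245,350)]]
print("head faces approx",[onplane("top",p,.02) for p in hd])
print("handle top",tri(C(210,120,155,145,7),C(172,215,130,205,8)))
np.savez("m.npz",o=o,yaw=yaw)
E
```

```text
mat top [[0.5441 0.2366 0.004 ]
 [0.5197 0.1307 0.004 ]
 [0.412  0.1564 0.004 ]
 [0.4379 0.2618 0.004 ]] [0.47840402 0.19639902 0.004     ]
mat scene [[0.4397 0.2627 0.004 ]
 [0.5485 0.2386 0.004 ]
 [0.5205 0.1314 0.004 ]
 [0.4151 0.1538 0.004 ]] [0.48091614 0.19663725 0.004     ]
[-103.0, 166.6, 76.1, -13.3]
[-12.5, -104.6, 168.0, 77.3]
base [[ 0.6464 -0.0354  0.012 ]
 [ 0.6729 -0.1502  0.012 ]
 [ 0.5284 -0.1829  0.012 ]
 [ 0.5008 -0.0686  0.012 ]]
0.14869505478227618 0.11769646617813068 12.78114883569842 13.299032816313428
stand [ 0.55302701 -0.11716844] 13.040090826005931
bolts [array([ 0.6386, -0.0477,  0.014 ]), array([ 0.6594, -0.1413,  0.014 ]), array([ 0.5372, -0.1698,  0.014 ]), array([ 0.5157, -0.0755,  0.014 ])] [array([ 0.6661, -0.1386,  0.014 ]), array([ 0.5416, -0.167 ,  0.014 ]), array([ 0.5208, -0.0719,  0.014 ])]
post [[ 0.6014 -0.0914  0.11  ]
 [ 0.6068 -0.1207  0.11  ]
 [ 0.5769 -0.126   0.11  ]
 [ 0.5704 -0.0965  0.11  ]] [ 0.55284359 -0.11699138]
[[300.01902072 229.55008203]] [[272.55651392 231.18868362]] (298.75, 228.41666666666669) (273.57142857142856, 228.57142857142856)
head faces approx [array([0.50435057, 0.18642033, 0.02      ]), array([0.45225606, 0.20715496, 0.02      ])]
handle top (array([0.48118388, 0.19770342, 0.13119601]), np.float64(0.002301449534376535))
```

```bash
cat >> h.py <<'E'
from scipy.spatial.transform import Rotation as Ro
def Rt(yaw): # tool down, tool y at world yaw (deg)
    a=np.radians(yaw);y=np.array([np.cos(a),np.sin(a),0]);z=np.array([0,0,-1.]);return np.stack([np.cross(y,z),y,z],1)
def go(p,yaw):
    s=env.observe();R=np.array(s['tool_rot'])
    d=R.T@(np.array(p)-s['position'])/.75
    a=Ro.from_matrix(R.T@Rt(yaw)).as_rotvec()/np.pi
    print(np.round(d,4),np.round(a,4))
O=np.array([.5540,-.1165]);YS=13.0
def W(sx,sy): # stand xy -> world
    a=np.radians(YS);return O+sx*np.array([np.cos(a),np.sin(a)])+sy*np.array([-np.sin(a),np.cos(a)])
def stat():
    s=env.observe();p=s['position'];R=s['tool_rot'];a=np.radians(YS);u=np.array([np.cos(a),np.sin(a)]);d=p[:2]-O
    print("t",round(s['time_s'],2),"tcp",np.round(p,4),"yaw",round(float(np.degrees(np.arctan2(R[1,1],R[0,1]))),2),"tilt",np.round(R[:2,2],4),"stand xy mm",round(float(d@u)*1e3,2),round(float(d@[-u[1],u[0]])*1e3,2),"F",np.round(s['ft_force'],2),"Fs",round(float(s['ft_force'][:2]@u),2),"g",round(float(s['grip_width']),4))
E
python3 - <<'E'
from h import *
go([.480,.197,.200],-21.5)
print(tri((137,135),(58,247)),onplane("top",(75,253),0),onplane("top",(150,75),.4),onplane("top",(370,15),.4))
stat()
E
```

```text
[-0.5486 -0.3114  0.0413] [-4.000e-04  3.000e-04  5.348e-01]
(array([0.4479909 , 0.39487694, 0.15060227]), np.float64(0.011724066664677062)) [0.44096092 0.42830854 0.        ] [0.72356997 0.13520648 0.4       ] [ 0.83678259 -0.25309426  0.4       ]
t 0.1 tcp [0.1443 0.5304 0.2308] yaw 74.77 tilt [-0.0006 -0.0011] stand xy mm -253.62 722.52 F [-0.21  0.14 -0.18] Fs -0.17 g 0.0853
```

Could be taken for the mallet: the white-headed tool with black handle on the grey mat (top 160,237), the black joystick (75,253), the black torch (250,100), the orange screwdriver (105,340). Could be taken for the mat: grey (167,239), purple (362,261). The crop confirms the white head with grey faces on the grey mat at (160,237), so that is the mallet.

Call:
jog_arm(deltas=[-0.55, -0.311, 0, 0, 0, 0.535, -1, -0.55, -0.311, 0, 0, 0, 0.535, -1, -0.55, -0.311, 0, 0, 0, 0.535, -1, -0.55, -0.311, 0, 0, 0, 0.535, -1, -0.55, -0.311, 0, 0, 0, 0.535, -1, -0.55, -0.311, 0, 0, 0, 0.535, -1, -0.55, -0.311, 0, 0, 0, 0.535, -1, -0.55, -0.311, 0, 0, 0, 0.535, -1, -0.55, -0.311, 0, 0, 0, 0.535, -1, -0.55, -0.311, 0, 0, 0, 0.535, -1, -0.55, -0.311, 0, 0, 0, 0.535, -1, -0.55, -0.311, 0, 0, 0, 0.535, -1], grip_force=100)

```text
time_s: 1.1
position: [0.4841, 0.1936, 0.2307]
tool_rot: [[0.203, 0.979, -0.0], [0.979, -0.203, -0.001], [-0.001, 0.0, -1.0]]
ft_force: [-0.5, 0.1, 1.0]
grip_width: 0.0858
```

```bash
python3 - <<'E'
from h import *
stat();go([.480,.197,.160],-21.5)
E
```

```text
t 1.1 tcp [0.4841 0.1936 0.2307] yaw -11.74 tilt [-0.     -0.0009] stand xy mm 1.7 317.9 F [-0.51  0.08  1.01] Fs -0.48 g 0.0858
[ 0.0034 -0.0063  0.0943] [0.0001 0.0003 0.0542]
```

Call:
jog_arm(deltas=[0.0034, -0.0063, 0, 0, 0, 0.054, -1, 0.0034, -0.0063, 0.04, 0, 0, 0.054, -1, 0.0034, -0.0063, 0.094, 0, 0, 0.054, -1, 0.0034, -0.0063, 0.094, 0, 0, 0.054, -1, 0.0034, -0.0063, 0.094, 0, 0, 0.054, -1])

```text
time_s: 1.52
position: [0.4764, 0.2005, 0.1602]
tool_rot: [[0.356, 0.934, -0.004], [0.934, -0.356, -0.001], [-0.002, -0.004, -1.0]]
ft_force: [0.5, -0.4, 1.7]
grip_width: 0.0851
```

```bash
python3 - <<'E'
from h import *
stat();go([.480,.197,.073],-21.5)
for n in P:
    im=eyes.get_image(n)[:,:,::-1]
    crop(im,*((110,190,220,290) if n=="top" else (140,110,240,225)),5,f"pics/{n}1.png")
a=cv2.imread("pics/top1.png");b=cv2.imread("pics/scene1.png");h=max(len(a),len(b))
pad=lambda i:cv2.copyMakeBorder(i,0,h-len(i),0,0,0);o=np.hstack([pad(a),pad(b)]);cv2.imwrite("pics/c1.png",cv2.resize(o,None,fx=.75,fy=.75))
E
```

```text
t 1.52 tcp [0.4764 0.2005 0.1602] yaw -20.88 tilt [-0.004  -0.0006] stand xy mm -4.29 326.37 F [ 0.51 -0.35  1.69] Fs 0.42 g 0.0851
[-0.0025  0.0066  0.1162] [-0.0011  0.0007  0.0035]
```

View pics/c1.png

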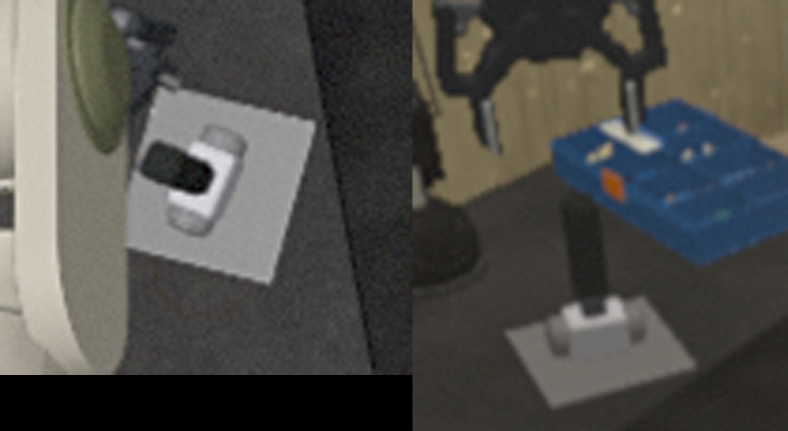

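```bash
python3 - <<'E'
from h import *
stat();go([.480,.197,.071],-21.5)
p=proj("top",[[.4764,.2005,.16],[.48,.197,.128]]);print((p-[110,190])*3.75)
p=proj("scene",[[.4764,.2005,.16],[.48,.197,.128]]);print((p-[140,110])*3.75+[412,0])
E
```

```text
t 1.62 tcp [0.478  0.2009 0.1627] yaw -20.87 tilt [0.0024 0.0004] stand xy mm -2.69 326.36 F [-0.16  0.05  1.13] Fs -0.15 g 0.0851
[-0.004   0.0041  0.1222] [ 0.0007 -0.0004  0.0035]
[[135.29707648 155.97467111]
 [157.71350917 156.38214559]]
[[564.08519751 156.99979914]
 [577.08973842 198.97735936]]
```

Call:
jog_arm(deltas=[-0.004, 0.004, 0, 0, 0, 0.0035, -1, -0.004, 0.004, 0.03, 0, 0, 0.0035, -1, -0.004, 0.004, 0.06, 0, 0, 0.0035, -1, -0.004, 0.004, 0.09, 0, 0, 0.0035, -1, -0.004, 0.004, 0.122, 0, 0, 0.0035, -1, -0.004, 0.004, 0.122, 0, 0, 0.0035, -1, -0.004, 0.004, 0.122, 0, 0, 0.0035, -1])

```text
time_s: 2.2
position: [0.4793, 0.1967, 0.0702]
tool_rot: [[0.367, 0.93, 0.0], [0.93, -0.367, -0.0], [0.0, 0.0, -1.0]]
ft_force: [0.8, 0.3, -0.2]
grip_width: 0.0858
```

```bash
python3 - <<'E'
from h import *
stat()
im=eyes.get_image("scene")[:,:,::-1];crop(im,140,110,240,225,6,"pics/s2.png")
E
```

```text
t 2.2 tcp [0.4793 0.1967 0.0702] yaw -21.54 tilt [ 0.0003 -0.    ] stand xy mm -2.3 321.99 F [ 0.8   0.26 -0.19] Fs 0.83 g 0.0858
```

View pics/s2.png

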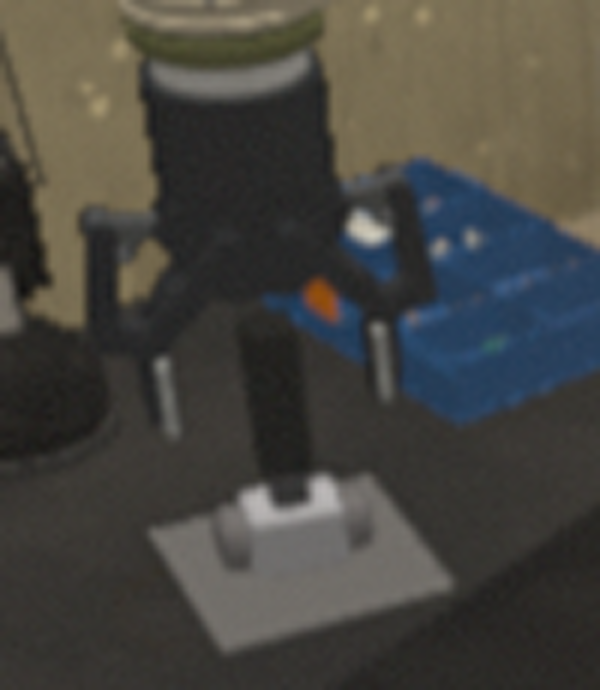

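The picture shows the open pads (at 165,400 and 385,360) on either side of the handle, aligned with the head. I'll close now.

Call:
jog_arm(deltas=[0, 0, 0, 0, 0, 0, 1, 0, 0, 0, 0, 0, 0, 1, 0, 0, 0, 0, 0, 0, 1, 0, 0, 0, 0, 0, 0, 1, 0, 0, 0, 0, 0, 0, 1, 0, 0, 0, 0, 0, 0, 1, 0, 0, 0, 0, 0, 0, 1, 0, 0, 0, 0, 0, 0, 1, 0, 0, 0, 0, 0, 0, 1], grip_force=100)

```text
time_s: 3.0
position: [0.4792, 0.1968, 0.0699]
tool_rot: [[0.367, 0.93, 0.001], [0.93, -0.367, 0.0], [0.001, 0.001, -1.0]]
ft_force: [-0.2, -1.0, 5.0]
grip_width: 0.0226
```

```bash
python3 - <<'E'
from h import *
stat()
for n in P:
    im=eyes.get_image(n)[:,:,::-1];cv2.imwrite(f"pics/{n}_g.png",im)
crop(im,110,190,220,290,6,"pics/t3.png")
crop(cv2.imread("pics/scene_g.png"),140,110,240,225,6,"pics/s3.png")
E
```

```text
t 3.0 tcp [0.4792 0.1968 0.0699] yaw -21.52 tilt [0.0011 0.0001] stand xy mm -2.42 322.13 F [-0.18 -1.01  4.97] Fs -0.4 g 0.0226
```

View pics/s3.png

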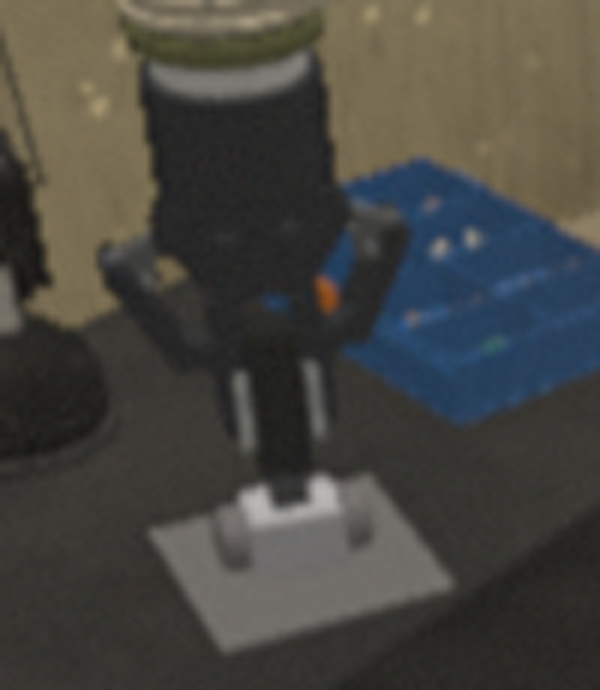

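```bash
python3 - <<'E'
from h import *
stat();p=W(.046,.052);print(p);go([*p,.26],13)
E
```

```text
t 3.1 tcp [0.4792 0.1969 0.0699] yaw -21.52 tilt [0.0011 0.0001] stand xy mm -2.41 322.15 F [-0.31 -0.53  6.2 ] Fs -0.42 g 0.0231
[ 0.58712357 -0.05548501]
[-0.2601  0.2576 -0.2534] [ 4.000e-04 -1.000e-04 -1.918e-01]
```

Call:
jog_arm(deltas=[0, 0, -0.02, 0, 0, 0, 1, 0, 0, -0.06, 0, 0, 0, 1, 0, 0, -0.11, 0, 0, 0, 1, -0.02, 0.02, -0.16, 0, 0, 0, 1, -0.05, 0.05, -0.2, 0, 0, -0.03, 1, -0.08, 0.08, -0.23, 0, 0, -0.06, 1, -0.11, 0.11, -0.25, 0, 0, -0.09, 1, -0.145, 0.145, -0.253, 0, 0, -0.12, 1, -0.18, 0.178, -0.253, 0, 0, -0.15, 1, -0.21, 0.208, -0.253, 0, 0, -0.18, 1, -0.24, 0.238, -0.253, 0, 0, -0.192, 1, -0.26, 0.2575, -0.253, 0, 0, -0.192, 1])

```text
time_s: 4.1
position: [0.5874, -0.0582, 0.258]
tool_rot: [[-0.226, 0.974, -0.002], [0.974, 0.226, 0.0], [0.0, -0.002, -1.0]]
ft_force: [0.1, 0.1, -2.1]
grip_width: 0.0227
```

Call:
jog_arm(deltas=[0, 0, 0, 0, 0, 0, 1, 0, 0, 0, 0, 0, 0, 1, 0, 0, 0, 0, 0, 0, 1])

```text
time_s: 4.35
position: [0.5865, -0.0547, 0.2586]
tool_rot: [[-0.226, 0.974, -0.001], [0.974, 0.226, 0.001], [0.001, -0.001, -1.0]]
ft_force: [0.1, -0.2, -2.0]
grip_width: 0.0231
```

```bash
python3 - <<'E'
from h import *
stat();p=W(.046,.052);go([*p,.135],13)
for n in P:
    im=eyes.get_image(n)[:,:,::-1];cv2.imwrite(f"pics/{n}_4.png",im)
crop(im,220,100,350,250,4,"pics/t4.png")
crop(cv2.imread("pics/scene_4.png"),220,100,360,265,4,"pics/s4.png")
E
```

```text
t 4.35 tcp [ 0.5865 -0.0547  0.2586] yaw 13.05 tilt [-0.0013  0.0008] stand xy mm 45.54 52.87 F [ 0.05 -0.16 -1.98] Fs 0.02 g 0.0231
[-0.0013  0.0008  0.1648] [-0.0004 -0.0003  0.0003]
```

View pics/s4.png

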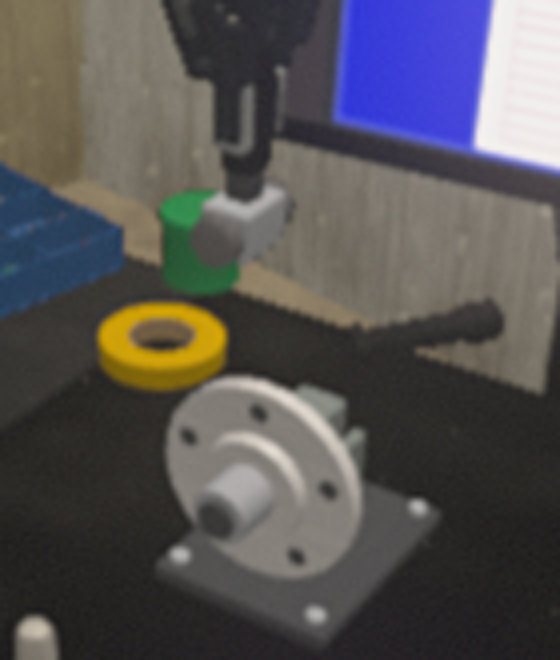

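View pics/t4.png

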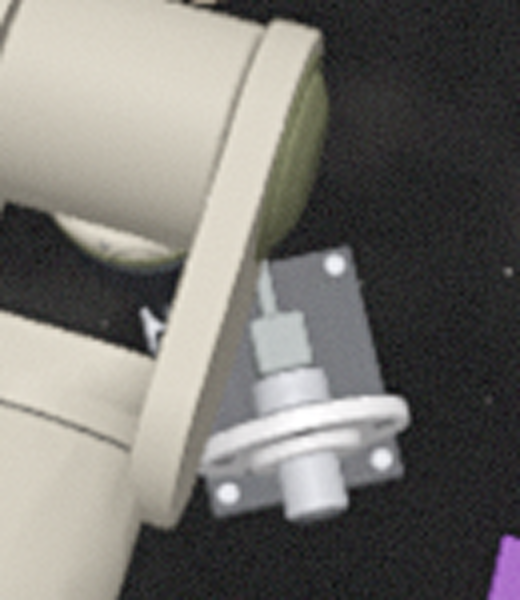

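Call:
jog_arm(deltas=[-0.001, 0.001, 0.03, 0, 0, 0, 1, -0.001, 0.001, 0.07, 0, 0, 0, 1, -0.001, 0.001, 0.11, 0, 0, 0, 1, -0.001, 0.001, 0.14, 0, 0, 0, 1, -0.001, 0.001, 0.16, 0, 0, 0, 1, -0.001, 0.001, 0.165, 0, 0, 0, 1, -0.001, 0.001, 0.165, 0, 0, 0, 1])

```text
time_s: 5.03
position: [0.5874, -0.0552, 0.1348]
tool_rot: [[-0.227, 0.974, -0.002], [0.974, 0.227, 0.001], [0.001, -0.001, -1.0]]
ft_force: [0.0, -0.8, -2.2]
grip_width: 0.0229
```

```bash
python3 - <<'E'
from h import *
stat()
im=eyes.get_image("scene")[:,:,::-1]
crop(im,220,100,360,265,4,"pics/s5.png")
stat()
E
```

```text
t 5.03 tcp [ 0.5874 -0.0552  0.1348] yaw 13.09 tilt [-0.0016  0.0005] stand xy mm 46.36 52.24 F [ 0.01 -0.81 -2.17] Fs -0.17 g 0.0229
t 5.08 tcp [ 0.588  -0.0555  0.136 ] yaw 13.09 tilt [ 0.0006 -0.0001] stand xy mm 46.86 51.81 F [ 0.9   0.06 -1.12] Fs 0.9 g 0.0231
```

View pics/s5.png

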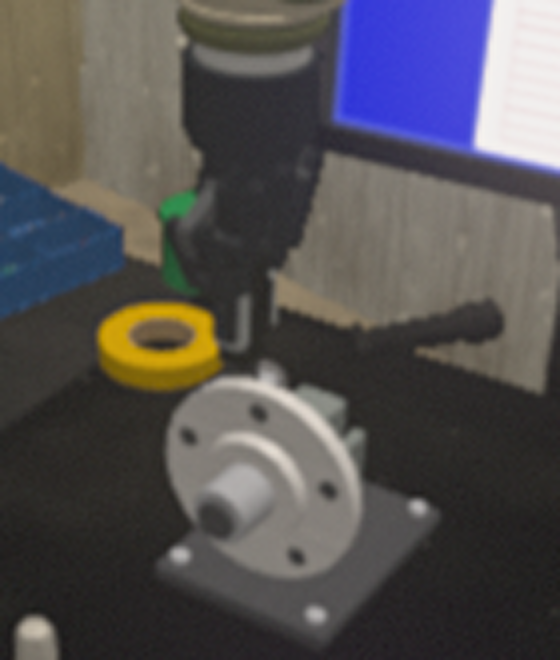

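Call:
jog_arm(deltas=[0, -0.003, 0, 0, 0, 0, 1, 0, -0.006, 0, 0, 0, 0, 1, 0, -0.008, 0, 0, 0, 0, 1, 0, -0.01, 0, 0, 0, 0, 1, 0, -0.01, 0, 0, 0, 0, 1])

```text
time_s: 5.5
position: [0.5803, -0.0578, 0.1358]
tool_rot: [[-0.225, 0.974, 0.001], [0.974, 0.225, -0.0], [-0.0, 0.0, -1.0]]
ft_force: [0.7, 0.6, -2.2]
grip_width: 0.023
```

```bash
python3 - <<'E'
from h import *
stat()
E
```

```text
t 5.5 tcp [ 0.5803 -0.0578  0.1358] yaw 13.03 tilt [ 0.0005 -0.0002] stand xy mm 38.83 51.27 F [ 0.72  0.58 -2.25] Fs 0.83 g 0.023
```

Call:
jog_arm(deltas=[0, -0.0013, 0, 0, 0, 0, 1, 0, -0.0026, 0, 0, 0, 0, 1, 0, -0.004, 0, 0, 0, 0, 1, 0, -0.004, 0, 0, 0, 0, 1])

```text
time_s: 5.83
position: [0.5774, -0.0584, 0.1353]
tool_rot: [[-0.226, 0.974, -0.0], [0.974, 0.226, 0.0], [0.0, -0.0, -1.0]]
ft_force: [0.5, -0.1, -1.8]
grip_width: 0.0229
```

Call:
jog_arm(deltas=[0, -0.0013, 0, 0, 0, 0, 1, 0, -0.0026, 0, 0, 0, 0, 1, 0, -0.004, 0, 0, 0, 0, 1, 0, -0.004, 0, 0, 0, 0, 1])

```text
time_s: 6.17
position: [0.5745, -0.0591, 0.1353]
tool_rot: [[-0.226, 0.974, -0.0], [0.974, 0.226, 0.0], [0.0, -0.0, -1.0]]
ft_force: [-0.3, -0.1, -2.9]
grip_width: 0.0228
```

Call:
jog_arm(deltas=[0, -0.0013, 0, 0, 0, 0, 1, 0, -0.0026, 0, 0, 0, 0, 1, 0, -0.004, 0, 0, 0, 0, 1, 0, -0.004, 0, 0, 0, 0, 1])

```text
time_s: 6.5
position: [0.5715, -0.0598, 0.1353]
tool_rot: [[-0.226, 0.974, -0.0], [0.974, 0.226, 0.0], [0.0, -0.0, -1.0]]
ft_force: [0.8, -0.2, -3.7]
grip_width: 0.023
```

Call:
jog_arm(deltas=[0, -0.0013, 0, 0, 0, 0, 1, 0, -0.0026, 0, 0, 0, 0, 1, 0, -0.0026, 0, 0, 0, 0, 1])

```text
time_s: 6.75
position: [0.5697, -0.0602, 0.1353]
tool_rot: [[-0.226, 0.974, -0.0], [0.974, 0.226, 0.0], [0.0, -0.0, -1.0]]
ft_force: [-0.2, 0.6, -2.1]
grip_width: 0.0227
```

```bash
python3 - <<'E'
from h import *
stat()
E
```

```text
t 6.75 tcp [ 0.5697 -0.0602  0.1353] yaw 13.04 tilt [-0.0002  0.    ] stand xy mm 27.94 51.33 F [-0.16  0.6  -2.09] Fs -0.02 g 0.0227
```

Call:
jog_arm(deltas=[0, -0.0013, 0, 0, 0, 0, 1, 0, -0.0026, 0, 0, 0, 0, 1, 0, -0.0026, 0, 0, 0, 0, 1])

```text
time_s: 7.0
position: [0.5686, -0.0605, 0.1356]
tool_rot: [[-0.225, 0.974, 0.002], [0.974, 0.225, 0.0], [-0.0, 0.002, -1.0]]
ft_force: [3.2, 0.5, -3.1]
grip_width: 0.023
```

Call:
jog_arm(deltas=[0, -0.0013, 0, 0, 0, 0, 1, 0, -0.0026, 0, 0, 0, 0, 1, 0, -0.0026, 0, 0, 0, 0, 1])

```text
time_s: 7.25
position: [0.5671, -0.0609, 0.1357]
tool_rot: [[-0.225, 0.974, 0.003], [0.974, 0.225, 0.0], [-0.001, 0.003, -1.0]]
ft_force: [6.5, 1.9, -4.1]
grip_width: 0.0231
```

Call:
jog_arm(deltas=[0, -0.0013, 0, 0, 0, 0, 1, 0, -0.0026, 0, 0, 0, 0, 1, 0, -0.0026, 0, 0, 0, 0, 1])

```text
time_s: 7.5
position: [0.5653, -0.0614, 0.1357]
tool_rot: [[-0.226, 0.974, 0.003], [0.974, 0.226, 0.0], [-0.001, 0.003, -1.0]]
ft_force: [6.4, 2.1, -3.2]
grip_width: 0.0228
```

```bash
python3 - <<'E'
from h import *
stat()
im=eyes.get_image("scene")[:,:,::-1]
crop(im,240,150,340,265,5,"pics/s6.png")
E
```

```text
t 7.5 tcp [ 0.5653 -0.0614  0.1357] yaw 13.03 tilt [0.0034 0.0001] stand xy mm 23.37 51.18 F [ 6.43  2.09 -3.18] Fs 6.73 g 0.0228
```

View pics/s6.png

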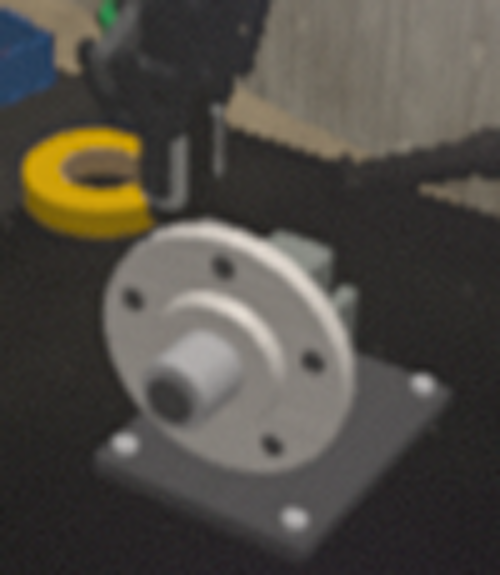

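Call:
jog_arm(deltas=[0, -0.0013, 0, 0, 0, 0, 1, 0, -0.0013, 0, 0, 0, 0, 1])

```text
time_s: 7.72
position: [0.5644, -0.0616, 0.1357]
tool_rot: [[-0.226, 0.974, 0.004], [0.974, 0.226, 0.0], [-0.001, 0.004, -1.0]]
ft_force: [6.2, 1.8, -3.8]
grip_width: 0.0228
```

Call:
jog_arm(deltas=[0, -0.0013, 0, 0, 0, 0, 1, 0, -0.0013, 0, 0, 0, 0, 1])

```text
time_s: 7.88
position: [0.5635, -0.0619, 0.1357]
tool_rot: [[-0.226, 0.974, 0.004], [0.974, 0.226, -0.0], [-0.001, 0.004, -1.0]]
ft_force: [6.5, 1.9, -3.7]
grip_width: 0.0227
```

Call:
jog_arm(deltas=[0, -0.0013, 0, 0, 0, 0, 1, 0, -0.0013, 0, 0, 0, 0, 1])

```text
time_s: 8.05
position: [0.5626, -0.0621, 0.1357]
tool_rot: [[-0.226, 0.974, 0.004], [0.974, 0.226, -0.0], [-0.001, 0.004, -1.0]]
ft_force: [6.2, 1.2, -4.1]
grip_width: 0.0231
```

Call:
jog_arm(deltas=[0, -0.0013, 0, 0, 0, 0, 1, 0, -0.0013, 0, 0, 0, 0, 1])

```text
time_s: 8.22
position: [0.5621, -0.0623, 0.1359]
tool_rot: [[-0.225, 0.974, 0.005], [0.974, 0.225, 0.0], [-0.001, 0.005, -1.0]]
ft_force: [8.3, 1.3, -3.9]
grip_width: 0.0228
```

Call:
jog_arm(deltas=[0, -0.0007, 0, 0, 0, 0, 1, 0, -0.0007, 0, 0, 0, 0, 1])

```text
time_s: 8.38
position: [0.5619, -0.0623, 0.1359]
tool_rot: [[-0.226, 0.974, 0.006], [0.974, 0.226, 0.0], [-0.001, 0.006, -1.0]]
ft_force: [10.0, 2.5, -5.0]
grip_width: 0.0232
```

```bash
python3 - <<'E'
from h import *
stat()
E
```

```text
t 8.38 tcp [ 0.5619 -0.0623  0.1359] yaw 13.03 tilt [0.0061 0.0001] stand xy mm 19.9 51.0 F [10.02  2.45 -4.98] Fs 10.31 g 0.0232
```

Call:
jog_arm(deltas=[0, 0.015, 0, 0, 0, 0, 1, 0, 0.035, 0, 0, 0, 0, 1, 0, 0.035, -0.03, 0, 0, 0, 1, 0, 0.035, -0.07, 0, 0, 0, 1, 0, 0.035, -0.11, 0, 0, 0, 1, -0.03, 0.035, -0.125, 0, 0, 0, 1, -0.065, 0.035, -0.125, 0, 0, 0, 1, -0.1, 0.035, -0.125, 0, 0, 0, 1, -0.13, 0.035, -0.125, 0, 0, 0, 1, -0.138, 0.035, -0.125, 0, 0, 0, 1, -0.138, 0.035, -0.125, 0, 0, 0, 1, -0.138, 0.035, -0.125, 0, 0, 0, 1])

```text
time_s: 9.38
position: [0.6083, -0.157, 0.2287]
tool_rot: [[-0.225, 0.974, -0.001], [0.974, 0.225, 0.001], [0.001, -0.001, -1.0]]
ft_force: [-0.1, 1.4, -1.4]
grip_width: 0.0231
```

```bash
python3 - <<'E'
from h import *
stat();p=W(.046,-.052);go([*p,.135],13)
for n in P:
    im=eyes.get_image(n)[:,:,::-1];cv2.imwrite(f"pics/{n}_7.png",im)
a=cv2.resize(im[140:240,240:350],None,fx=4,fy=4,interpolation=2);b=cv2.resize(cv2.imread("pics/scene_7.png")[170:270,245:335],None,fx=4,fy=4,interpolation=2)
cv2.imwrite("pics/c7.png",np.hstack([a,b]))
E
```

```text
t 9.38 tcp [ 0.6083 -0.157   0.2287] yaw 13.02 tilt [-0.0012  0.0007] stand xy mm 43.85 -51.64 F [-0.07  1.36 -1.36] Fs 0.23 g 0.0231
[-0.0006  0.003   0.125 ] [-0.0003 -0.0003  0.0001]
```

View pics/c7.png

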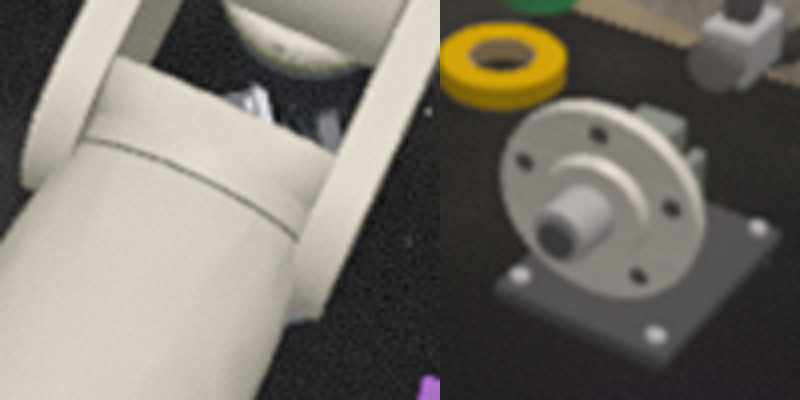

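Call:
jog_arm(deltas=[0, 0.001, 0.03, 0, 0, 0, 1, 0, 0.001, 0.07, 0, 0, 0, 1, 0, 0.001, 0.1, 0, 0, 0, 1, 0, 0.001, 0.12, 0, 0, 0, 1, 0, 0.001, 0.125, 0, 0, 0, 1, 0, 0.001, 0.125, 0, 0, 0, 1, 0, -0.003, 0.125, 0, 0, 0, 1, 0, -0.006, 0.125, 0, 0, 0, 1, 0, -0.006, 0.125, 0, 0, 0, 1])

```text
time_s: 10.23
position: [0.6044, -0.1586, 0.1367]
tool_rot: [[-0.226, 0.974, 0.002], [0.974, 0.226, -0.001], [-0.001, 0.002, -1.0]]
ft_force: [0.2, -0.2, -1.6]
grip_width: 0.0232
```

```bash
python3 - <<'E'
from h import *
stat()
E
```

```text
t 10.23 tcp [ 0.6044 -0.1586  0.1367] yaw 13.04 tilt [ 0.0018 -0.001 ] stand xy mm 39.63 -52.33 F [ 0.16 -0.23 -1.6 ] Fs 0.11 g 0.0232
```

Call:
jog_arm(deltas=[0, -0.002, 0, 0, 0, 0, 1, 0, -0.004, 0, 0, 0, 0, 1, 0, -0.004, 0, 0, 0, 0, 1])

```text
time_s: 10.48
position: [0.6012, -0.1592, 0.1356]
tool_rot: [[-0.225, 0.974, 0.0], [0.974, 0.225, -0.0], [-0.0, 0.0, -1.0]]
ft_force: [0.3, 0.8, -2.7]
grip_width: 0.0231
```

Call:
jog_arm(deltas=[0, -0.0013, 0, 0, 0, 0, 1, 0, -0.0026, 0, 0, 0, 0, 1, 0, -0.0026, 0, 0, 0, 0, 1])

```text
time_s: 10.73
position: [0.5994, -0.1596, 0.1353]
tool_rot: [[-0.226, 0.974, -0.0], [0.974, 0.226, -0.0], [0.0, -0.0, -1.0]]
ft_force: [0.7, 0.3, -2.1]
grip_width: 0.0225
```

Call:
jog_arm(deltas=[0, -0.0013, 0, 0, 0, 0, 1, 0, -0.0026, 0, 0, 0, 0, 1, 0, -0.0026, 0, 0, 0, 0, 1])

```text
time_s: 10.98
position: [0.5975, -0.16, 0.1353]
tool_rot: [[-0.226, 0.974, -0.0], [0.974, 0.226, 0.0], [0.0, -0.0, -1.0]]
ft_force: [-0.6, -0.4, -2.9]
grip_width: 0.0229
```

Call:
jog_arm(deltas=[0, -0.0013, 0, 0, 0, 0, 1, 0, -0.0026, 0, 0, 0, 0, 1, 0, -0.0026, 0, 0, 0, 0, 1])

```text
time_s: 11.23
position: [0.596, -0.1604, 0.1355]
tool_rot: [[-0.225, 0.974, 0.001], [0.974, 0.225, 0.0], [-0.0, 0.001, -1.0]]
ft_force: [2.3, 0.5, -2.6]
grip_width: 0.023
```

Call:
jog_arm(deltas=[0, -0.0013, 0, 0, 0, 0, 1, 0, -0.0026, 0, 0, 0, 0, 1, 0, -0.0026, 0, 0, 0, 0, 1])

```text
time_s: 11.48
position: [0.5948, -0.1607, 0.1357]
tool_rot: [[-0.226, 0.974, 0.003], [0.974, 0.226, 0.0], [-0.001, 0.003, -1.0]]
ft_force: [5.5, 2.4, -4.2]
grip_width: 0.0231
```

Call:
jog_arm(deltas=[0, -0.0013, 0, 0, 0, 0, 1, 0, -0.0026, 0, 0, 0, 0, 1, 0, -0.0026, 0, 0, 0, 0, 1])

```text
time_s: 11.73
position: [0.593, -0.1612, 0.1357]
tool_rot: [[-0.226, 0.974, 0.003], [0.974, 0.226, -0.0], [-0.001, 0.003, -1.0]]
ft_force: [6.7, 1.8, -3.2]
grip_width: 0.023
```

Call:
jog_arm(deltas=[0, -0.0013, 0, 0, 0, 0, 1, 0, -0.0013, 0, 0, 0, 0, 1])

```text
time_s: 11.9
position: [0.5921, -0.1614, 0.1357]
tool_rot: [[-0.226, 0.974, 0.003], [0.974, 0.226, -0.0], [-0.001, 0.003, -1.0]]
ft_force: [7.3, 0.7, -4.5]
grip_width: 0.0232
```

Call:
jog_arm(deltas=[0, -0.0013, 0, 0, 0, 0, 1, 0, -0.0013, 0, 0, 0, 0, 1])

```text
time_s: 12.07
position: [0.5912, -0.1617, 0.1357]
tool_rot: [[-0.226, 0.974, 0.004], [0.974, 0.226, -0.0], [-0.001, 0.003, -1.0]]
ft_force: [5.8, 1.4, -4.2]
grip_width: 0.0231
```

Call:
jog_arm(deltas=[0, -0.0013, 0, 0, 0, 0, 1, 0, -0.0013, 0, 0, 0, 0, 1])

```text
time_s: 12.23
position: [0.5903, -0.1619, 0.1357]
tool_rot: [[-0.226, 0.974, 0.004], [0.974, 0.226, -0.0], [-0.001, 0.003, -1.0]]
ft_force: [6.6, 0.4, -4.6]
grip_width: 0.023
```

Call:
jog_arm(deltas=[0, -0.0013, 0, 0, 0, 0, 1, 0, -0.0013, 0, 0, 0, 0, 1])

```text
time_s: 12.4
position: [0.5893, -0.1621, 0.1357]
tool_rot: [[-0.226, 0.974, 0.004], [0.974, 0.226, -0.0], [-0.001, 0.003, -1.0]]
ft_force: [6.5, 1.4, -3.9]
grip_width: 0.0231
```

Call:
jog_arm(deltas=[0, -0.0013, 0, 0, 0, 0, 1, 0, -0.0013, 0, 0, 0, 0, 1])

```text
time_s: 12.57
position: [0.5884, -0.1624, 0.1357]
tool_rot: [[-0.226, 0.974, 0.004], [0.974, 0.226, -0.0], [-0.001, 0.003, -1.0]]
ft_force: [6.6, 0.7, -4.2]
grip_width: 0.0227
```

Call:
jog_arm(deltas=[0, -0.0013, 0, 0, 0, 0, 1, 0, -0.0013, 0, 0, 0, 0, 1])

```text
time_s: 12.73
position: [0.5874, -0.1626, 0.1357]
tool_rot: [[-0.226, 0.974, 0.004], [0.974, 0.226, -0.0], [-0.001, 0.004, -1.0]]
ft_force: [5.8, 2.2, -4.2]
grip_width: 0.0229
```

Call:
jog_arm(deltas=[0, -0.0013, 0, 0, 0, 0, 1, 0, -0.0013, 0, 0, 0, 0, 1])

```text
time_s: 12.9
position: [0.5865, -0.1627, 0.1357]
tool_rot: [[-0.226, 0.974, 0.004], [0.974, 0.226, -0.0], [-0.001, 0.003, -1.0]]
ft_force: [6.1, 1.9, -2.2]
grip_width: 0.0227
```

Call:
jog_arm(deltas=[0, -0.0013, 0, 0, 0, 0, 1, 0, -0.0013, 0, 0, 0, 0, 1])

```text
time_s: 13.07
position: [0.5855, -0.1629, 0.1357]
tool_rot: [[-0.226, 0.974, 0.004], [0.974, 0.226, -0.0], [-0.001, 0.003, -1.0]]
ft_force: [7.0, 0.9, -3.5]
grip_width: 0.0229
```

Call:
jog_arm(deltas=[0, -0.0013, 0, 0, 0, 0, 1, 0, -0.0013, 0, 0, 0, 0, 1])

```text
time_s: 13.23
position: [0.5846, -0.1631, 0.1357]
tool_rot: [[-0.226, 0.974, 0.004], [0.974, 0.226, -0.0], [-0.001, 0.004, -1.0]]
ft_force: [5.7, 1.6, -4.9]
grip_width: 0.0229
```

Call:
jog_arm(deltas=[0, -0.0013, 0, 0, 0, 0, 1, 0, -0.0013, 0, 0, 0, 0, 1])

```text
time_s: 13.4
position: [0.5836, -0.1633, 0.1357]
tool_rot: [[-0.226, 0.974, 0.004], [0.974, 0.226, 0.0], [-0.001, 0.004, -1.0]]
ft_force: [6.2, 1.6, -3.6]
grip_width: 0.0232
```

Call:
jog_arm(deltas=[0, -0.0013, 0, 0, 0, 0, 1, 0, -0.0013, 0, 0, 0, 0, 1])

```text
time_s: 13.57
position: [0.5831, -0.1635, 0.1358]
tool_rot: [[-0.225, 0.974, 0.005], [0.974, 0.225, 0.0], [-0.001, 0.005, -1.0]]
ft_force: [8.0, 2.3, -3.6]
grip_width: 0.0229
```

Call:
jog_arm(deltas=[0, 0.015, 0, 0, 0, 0, 1, 0, 0.035, 0, 0, 0, 0, 1, 0, 0.035, -0.03, 0, 0, 0, 1, 0, 0.035, -0.07, 0, 0, 0, 1, 0, 0.035, -0.11, 0, 0, 0, 1, 0.03, 0.035, -0.125, 0, 0, 0, 1, 0.065, 0.035, -0.125, 0, 0, 0, 1, 0.1, 0.035, -0.125, 0, 0, 0, 1, 0.13, 0.035, -0.125, 0, 0, 0, 1, 0.139, 0.035, -0.125, 0, 0, 0, 1, 0.139, 0.035, -0.125, 0, 0, 0, 1, 0.139, 0.035, -0.125, 0, 0, 0, 1])

```text
time_s: 14.57
position: [0.5836, -0.0567, 0.2291]
tool_rot: [[-0.226, 0.974, -0.0], [0.974, 0.226, -0.001], [-0.001, -0.0, -1.0]]
ft_force: [0.0, -0.4, -2.3]
grip_width: 0.0227
```

```bash
python3 - <<'E'
from h import *
stat();p=W(.036,.052);go([*p,.1355],13)
E
```

```text
t 14.57 tcp [ 0.5836 -0.0567  0.2291] yaw 13.05 tilt [-0.0001 -0.0006] stand xy mm 42.29 51.59 F [ 0.03 -0.43 -2.35] Fs -0.07 g 0.0227
[ 0.0006 -0.0084  0.1248] [-0.0001  0.0002  0.0003]
```

Call:
jog_arm(deltas=[0.0005, 0, 0.03, 0, 0, 0, 1, 0.0005, 0, 0.07, 0, 0, 0, 1, 0.0005, 0, 0.1, 0, 0, 0, 1, 0.0005, 0, 0.12, 0, 0, 0, 1, 0.0005, 0, 0.125, 0, 0, 0, 1, 0.0005, 0, 0.125, 0, 0, 0, 1, 0.0005, -0.004, 0.125, 0, 0, 0, 1, 0.0005, -0.008, 0.125, 0, 0, 0, 1, 0.0005, -0.012, 0.125, 0, 0, 0, 1, 0.0005, -0.014, 0.125, 0, 0, 0, 1, 0.0005, -0.014, 0.125, 0, 0, 0, 1])

```text
time_s: 15.48
position: [0.573, -0.0584, 0.136]
tool_rot: [[-0.225, 0.974, 0.001], [0.974, 0.225, -0.0], [-0.0, 0.001, -1.0]]
ft_force: [-0.1, -0.3, -1.8]
grip_width: 0.023
```

```bash
python3 - <<'E'
from h import *
stat()
E
```

```text
t 15.48 tcp [ 0.573  -0.0584  0.136 ] yaw 13.03 tilt [ 0.0008 -0.0003] stand xy mm 31.62 52.35 F [-0.1  -0.32 -1.82] Fs -0.17 g 0.023
```

Call:
jog_arm(deltas=[0, -0.0013, 0, 0, 0, 0, 1, 0, -0.0026, 0, 0, 0, 0, 1, 0, -0.004, 0, 0, 0, 0, 1, 0, -0.004, 0, 0, 0, 0, 1])

```text
time_s: 15.82
position: [0.5702, -0.0589, 0.1353]
tool_rot: [[-0.226, 0.974, -0.0], [0.974, 0.226, 0.0], [0.0, -0.0, -1.0]]
ft_force: [0.5, 0.2, -3.8]
grip_width: 0.0233
```

Call:
jog_arm(deltas=[0, -0.0013, 0, 0, 0, 0, 1, 0, -0.0026, 0, 0, 0, 0, 1, 0, -0.0026, 0, 0, 0, 0, 1])

```text
time_s: 16.07
position: [0.5686, -0.0593, 0.1354]
tool_rot: [[-0.226, 0.974, 0.001], [0.974, 0.226, 0.0], [-0.0, 0.001, -1.0]]
ft_force: [1.0, 0.7, -2.1]
grip_width: 0.023
```

Call:
jog_arm(deltas=[0, -0.0013, 0, 0, 0, 0, 1, 0, -0.0026, 0, 0, 0, 0, 1, 0, -0.0026, 0, 0, 0, 0, 1])

```text
time_s: 16.32
position: [0.5675, -0.0596, 0.1357]
tool_rot: [[-0.225, 0.974, 0.003], [0.974, 0.225, 0.0], [-0.0, 0.003, -1.0]]
ft_force: [4.7, 1.7, -3.0]
grip_width: 0.0229
```

Call:
jog_arm(deltas=[0, -0.0013, 0, 0, 0, 0, 1, 0, -0.0026, 0, 0, 0, 0, 1, 0, -0.0026, 0, 0, 0, 0, 1])

```text
time_s: 16.57
position: [0.5657, -0.06, 0.1357]
tool_rot: [[-0.225, 0.974, 0.004], [0.974, 0.225, 0.0], [-0.0, 0.004, -1.0]]
ft_force: [6.2, 2.1, -4.0]
grip_width: 0.023
```

Call:
jog_arm(deltas=[0, -0.0013, 0, 0, 0, 0, 1, 0, -0.0026, 0, 0, 0, 0, 1, 0, -0.0026, 0, 0, 0, 0, 1])

```text
time_s: 16.82
position: [0.5638, -0.0604, 0.1357]
tool_rot: [[-0.225, 0.974, 0.004], [0.974, 0.225, 0.001], [-0.0, 0.004, -1.0]]
ft_force: [5.1, 2.7, -4.2]
grip_width: 0.0229
```

Call:
jog_arm(deltas=[0, -0.0013, 0, 0, 0, 0, 1, 0, -0.0026, 0, 0, 0, 0, 1, 0, -0.0026, 0, 0, 0, 0, 1])

```text
time_s: 17.07
position: [0.5619, -0.0608, 0.1357]
tool_rot: [[-0.225, 0.974, 0.003], [0.974, 0.225, 0.001], [-0.0, 0.003, -1.0]]
ft_force: [4.8, 1.8, -3.0]
grip_width: 0.0229
```

Call:
jog_arm(deltas=[0, -0.0013, 0, 0, 0, 0, 1, 0, -0.0026, 0, 0, 0, 0, 1, 0, -0.0026, 0, 0, 0, 0, 1])

```text
time_s: 17.32
position: [0.56, -0.0613, 0.1357]
tool_rot: [[-0.225, 0.974, 0.004], [0.974, 0.225, 0.0], [-0.0, 0.004, -1.0]]
ft_force: [6.0, 3.0, -2.8]
grip_width: 0.0231
```

Call:
jog_arm(deltas=[0, -0.0013, 0, 0, 0, 0, 1, 0, -0.0013, 0, 0, 0, 0, 1])

```text
time_s: 17.48
position: [0.5591, -0.0615, 0.1357]
tool_rot: [[-0.226, 0.974, 0.004], [0.974, 0.226, 0.0], [-0.0, 0.004, -1.0]]
ft_force: [6.1, 2.6, -4.0]
grip_width: 0.0231
```

Call:
jog_arm(deltas=[0, -0.0013, 0, 0, 0, 0, 1, 0, -0.0013, 0, 0, 0, 0, 1])

```text
time_s: 17.65
position: [0.5582, -0.0618, 0.1357]
tool_rot: [[-0.225, 0.974, 0.004], [0.974, 0.225, 0.0], [-0.0, 0.004, -1.0]]
ft_force: [5.5, 1.5, -3.5]
grip_width: 0.0229
```

Call:
jog_arm(deltas=[0, -0.0013, 0, 0, 0, 0, 1, 0, -0.0013, 0, 0, 0, 0, 1])

```text
time_s: 17.82
position: [0.5573, -0.062, 0.1357]
tool_rot: [[-0.225, 0.974, 0.004], [0.974, 0.225, 0.0], [-0.0, 0.004, -1.0]]
ft_force: [5.7, 1.7, -3.9]
grip_width: 0.0228
```

Call:
jog_arm(deltas=[0, -0.0013, 0, 0, 0, 0, 1, 0, -0.0013, 0, 0, 0, 0, 1])

```text
time_s: 17.98
position: [0.5564, -0.0622, 0.1357]
tool_rot: [[-0.226, 0.974, 0.004], [0.974, 0.226, 0.0], [-0.001, 0.004, -1.0]]
ft_force: [6.2, 2.1, -4.0]
grip_width: 0.0234
```

Call:
jog_arm(deltas=[0, -0.0009, 0, 0, 0, 0, 1, 0, -0.0009, 0, 0, 0, 0, 1])

```text
time_s: 18.15
position: [0.5558, -0.0624, 0.1357]
tool_rot: [[-0.225, 0.974, 0.004], [0.974, 0.225, 0.0], [-0.001, 0.004, -1.0]]
ft_force: [7.0, 2.5, -4.4]
grip_width: 0.0231
```

Call:
jog_arm(deltas=[0, 0.015, 0, 0, 0, 0, 1, 0, 0.035, 0, 0, 0, 0, 1, 0, 0.035, -0.03, 0, 0, 0, 1, 0, 0.035, -0.07, 0, 0, 0, 1, 0, 0.035, -0.11, 0, 0, 0, 1, -0.03, 0.035, -0.125, 0, 0, 0, 1, -0.065, 0.035, -0.125, 0, 0, 0, 1, -0.1, 0.035, -0.125, 0, 0, 0, 1, -0.13, 0.035, -0.125, 0, 0, 0, 1, -0.139, 0.035, -0.125, 0, 0, 0, 1, -0.139, 0.035, -0.125, 0, 0, 0, 1, -0.139, 0.035, -0.125, 0, 0, 0, 1])

```text
time_s: 19.15
position: [0.6032, -0.1578, 0.2287]
tool_rot: [[-0.225, 0.974, -0.001], [0.974, 0.225, 0.001], [0.001, -0.001, -1.0]]
ft_force: [-0.7, 0.3, -2.6]
grip_width: 0.0229
```

```bash
python3 - <<'E'
from h import *
stat();p=W(.036,-.052);go([*p,.1355],13)
E
```

```text
t 19.15 tcp [ 0.6032 -0.1578  0.2287] yaw 13.02 tilt [-0.0011  0.0007] stand xy mm 38.65 -51.33 F [-0.69  0.3  -2.62] Fs -0.61 g 0.0229
[-0.001  -0.0034  0.1243] [-0.0003 -0.0003  0.0001]
```

Call:
jog_arm(deltas=[-0.0008, 0, 0.03, 0, 0, 0, 1, -0.0008, 0, 0.07, 0, 0, 0, 1, -0.0008, 0, 0.1, 0, 0, 0, 1, -0.0008, 0, 0.12, 0, 0, 0, 1, -0.0008, 0, 0.1245, 0, 0, 0, 1, -0.0008, 0, 0.1245, 0, 0, 0, 1, -0.0008, -0.004, 0.1245, 0, 0, 0, 1, -0.0008, -0.008, 0.1245, 0, 0, 0, 1, -0.0008, -0.012, 0.1245, 0, 0, 0, 1, -0.0008, -0.014, 0.1245, 0, 0, 0, 1, -0.0008, -0.014, 0.1245, 0, 0, 0, 1])

```text
time_s: 20.07
position: [0.5932, -0.1614, 0.1364]
tool_rot: [[-0.225, 0.974, 0.001], [0.974, 0.225, -0.0], [-0.001, 0.001, -1.0]]
ft_force: [-0.6, -0.9, -3.0]
grip_width: 0.0232
```

Call:
jog_arm(deltas=[0, -0.0013, 0, 0, 0, 0, 1, 0, -0.0026, 0, 0, 0, 0, 1, 0, -0.0026, 0, 0, 0, 0, 1])

```text
time_s: 20.32
position: [0.5915, -0.1617, 0.1357]
tool_rot: [[-0.226, 0.974, -0.0], [0.974, 0.226, -0.0], [0.0, -0.0, -1.0]]
ft_force: [-0.2, 0.4, -2.0]
grip_width: 0.023
```

Call:
jog_arm(deltas=[0, -0.0013, 0, 0, 0, 0, 1, 0, -0.0026, 0, 0, 0, 0, 1, 0, -0.0026, 0, 0, 0, 0, 1])

```text
time_s: 20.57
position: [0.5897, -0.1621, 0.1357]
tool_rot: [[-0.226, 0.974, 0.0], [0.974, 0.226, 0.0], [-0.0, 0.0, -1.0]]
ft_force: [0.0, -0.2, -3.2]
grip_width: 0.0228
```

```bash
python3 - <<'E'
from h import *
stat()
E
```

```text
t 20.57 tcp [ 0.5897 -0.1621  0.1357] yaw 13.03 tilt [0.0004 0.0001] stand xy mm 24.57 -52.44 F [ 0.03 -0.2  -3.21] Fs -0.01 g 0.0228
```

Call:
jog_arm(deltas=[0, -0.0013, 0, 0, 0, 0, 1, 0, -0.0013, 0, 0, 0, 0, 1])

```text
time_s: 20.73
position: [0.5893, -0.1622, 0.1359]
tool_rot: [[-0.226, 0.974, 0.002], [0.974, 0.226, 0.0], [-0.0, 0.002, -1.0]]
ft_force: [3.9, 1.1, -3.1]
grip_width: 0.0228
```

Call:
jog_arm(deltas=[0, -0.0013, 0, 0, 0, 0, 1, 0, -0.0013, 0, 0, 0, 0, 1])

```text
time_s: 20.9
position: [0.5886, -0.1624, 0.136]
tool_rot: [[-0.226, 0.974, 0.003], [0.974, 0.226, 0.0], [-0.001, 0.003, -1.0]]
ft_force: [5.7, 2.1, -4.3]
grip_width: 0.023
```

Call:
jog_arm(deltas=[0, -0.0013, 0, 0, 0, 0, 1, 0, -0.0026, 0, 0, 0, 0, 1, 0, -0.0026, 0, 0, 0, 0, 1])

```text
time_s: 21.15
position: [0.5868, -0.1628, 0.136]
tool_rot: [[-0.226, 0.974, 0.003], [0.974, 0.226, -0.0], [-0.001, 0.003, -1.0]]
ft_force: [5.5, 1.7, -4.3]
grip_width: 0.0232
```

Call:
jog_arm(deltas=[0, -0.0013, 0, 0, 0, 0, 1, 0, -0.0026, 0, 0, 0, 0, 1, 0, -0.0026, 0, 0, 0, 0, 1])

```text
time_s: 21.4
position: [0.585, -0.1633, 0.136]
tool_rot: [[-0.226, 0.974, 0.003], [0.974, 0.226, -0.0], [-0.001, 0.003, -1.0]]
ft_force: [6.1, 2.6, -3.5]
grip_width: 0.0227
```

Call:
jog_arm(deltas=[0, -0.0013, 0, 0, 0, 0, 1, 0, -0.0026, 0, 0, 0, 0, 1, 0, -0.0026, 0, 0, 0, 0, 1])

```text
time_s: 21.65
position: [0.5831, -0.1638, 0.1361]
tool_rot: [[-0.226, 0.974, 0.003], [0.974, 0.226, -0.0], [-0.001, 0.003, -1.0]]
ft_force: [5.8, 1.5, -3.9]
grip_width: 0.0232
```

Call:
jog_arm(deltas=[0, -0.0013, 0, 0, 0, 0, 1, 0, -0.0026, 0, 0, 0, 0, 1, 0, -0.0026, 0, 0, 0, 0, 1])

```text
time_s: 21.9
position: [0.5812, -0.1642, 0.136]
tool_rot: [[-0.226, 0.974, 0.003], [0.974, 0.226, -0.0], [-0.001, 0.003, -1.0]]
ft_force: [6.1, 2.2, -3.4]
grip_width: 0.0232
```

```bash
python3 - <<'E'
from h import *
stat()
E
```

```text
t 21.9 tcp [ 0.5812 -0.1642  0.136 ] yaw 13.04 tilt [ 0.0032 -0.0001] stand xy mm 15.77 -52.58 F [ 6.08  2.18 -3.44] Fs 6.41 g 0.0232
```

Call:
jog_arm(deltas=[0, -0.0013, 0, 0, 0, 0, 1, 0, -0.0013, 0, 0, 0, 0, 1])

```text
time_s: 22.07
position: [0.5803, -0.1644, 0.136]
tool_rot: [[-0.226, 0.974, 0.003], [0.974, 0.226, -0.0], [-0.001, 0.003, -1.0]]
ft_force: [6.4, 1.0, -4.6]
grip_width: 0.023
```

Call:
jog_arm(deltas=[0, -0.0013, 0, 0, 0, 0, 1, 0, -0.0013, 0, 0, 0, 0, 1])

```text
time_s: 22.23
position: [0.5793, -0.1646, 0.136]
tool_rot: [[-0.226, 0.974, 0.003], [0.974, 0.226, -0.0], [-0.001, 0.003, -1.0]]
ft_force: [7.0, 1.5, -3.4]
grip_width: 0.023
```

Call:
jog_arm(deltas=[0, -0.0013, 0, 0, 0, 0, 1, 0, -0.0013, 0, 0, 0, 0, 1])

```text
time_s: 22.4
position: [0.5784, -0.1648, 0.136]
tool_rot: [[-0.226, 0.974, 0.003], [0.974, 0.226, 0.0], [-0.001, 0.003, -1.0]]
ft_force: [6.9, 1.7, -3.1]
grip_width: 0.0227
```

Call:
jog_arm(deltas=[0, 0.015, 0, 0, 0, 0, 1, 0, 0.035, 0, 0, 0, 0, 1, 0, 0.035, -0.03, 0, 0, 0, 1, 0, 0.035, -0.07, 0, 0, 0, 1, 0, 0.035, -0.11, 0, 0, 0, 1, 0.03, 0.035, -0.125, 0, 0, 0, 1, 0.065, 0.035, -0.125, 0, 0, 0, 1, 0.1, 0.035, -0.125, 0, 0, 0, 1, 0.13, 0.035, -0.125, 0, 0, 0, 1, 0.139, 0.035, -0.125, 0, 0, 0, 1, 0.139, 0.035, -0.125, 0, 0, 0, 1, 0.139, 0.035, -0.125, 0, 0, 0, 1])

```text
time_s: 23.4
position: [0.5794, -0.058, 0.2295]
tool_rot: [[-0.226, 0.974, -0.0], [0.974, 0.226, -0.001], [-0.001, -0.0, -1.0]]
ft_force: [0.4, -0.6, -3.0]
grip_width: 0.0227
```

```bash
python3 - <<'E'
from h import *
stat();p=W(.023,.052);go([*p,.1355],13)
E
```

```text
t 23.4 tcp [ 0.5794 -0.058   0.2295] yaw 13.05 tilt [-0.0003 -0.0007] stand xy mm 37.91 51.33 F [ 0.44 -0.64 -2.99] Fs 0.29 g 0.0227
[ 0.001  -0.0198  0.1253] [-0.0001  0.0002  0.0003]
```

Call:
jog_arm(deltas=[0.0008, 0, 0.03, 0, 0, 0, 1, 0.0008, 0, 0.07, 0, 0, 0, 1, 0.0008, 0, 0.1, 0, 0, 0, 1, 0.0008, 0, 0.12, 0, 0, 0, 1, 0.0008, 0, 0.125, 0, 0, 0, 1, 0.0008, 0, 0.125, 0, 0, 0, 1, 0.0008, -0.005, 0.125, 0, 0, 0, 1, 0.0008, -0.01, 0.125, 0, 0, 0, 1, 0.0008, -0.015, 0.125, 0, 0, 0, 1, 0.0008, -0.019, 0.125, 0, 0, 0, 1, 0.0008, -0.019, 0.125, 0, 0, 0, 1])

```text
time_s: 24.32
position: [0.5649, -0.0602, 0.1363]
tool_rot: [[-0.225, 0.974, 0.001], [0.974, 0.225, -0.0], [-0.0, 0.001, -1.0]]
ft_force: [0.1, -0.5, -2.3]
grip_width: 0.0231
```

Call:
jog_arm(deltas=[0, -0.0013, 0, 0, 0, 0, 1, 0, -0.0026, 0, 0, 0, 0, 1, 0, -0.0026, 0, 0, 0, 0, 1])

```text
time_s: 24.57
position: [0.5634, -0.0605, 0.1358]
tool_rot: [[-0.226, 0.974, 0.0], [0.974, 0.226, -0.0], [-0.0, 0.0, -1.0]]
ft_force: [0.1, 1.2, -3.2]
grip_width: 0.0231
```

Call:
jog_arm(deltas=[0, -0.0013, 0, 0, 0, 0, 1, 0, -0.0013, 0, 0, 0, 0, 1])

```text
time_s: 24.73
position: [0.5624, -0.0607, 0.1356]
tool_rot: [[-0.226, 0.974, -0.0], [0.974, 0.226, 0.0], [0.0, -0.0, -1.0]]
ft_force: [-0.3, -0.3, -3.2]
grip_width: 0.023
```

Call:
jog_arm(deltas=[0, -0.0013, 0, 0, 0, 0, 1, 0, -0.0013, 0, 0, 0, 0, 1])

```text
time_s: 24.9
position: [0.5618, -0.0609, 0.1358]
tool_rot: [[-0.226, 0.974, 0.001], [0.974, 0.226, 0.0], [-0.0, 0.001, -1.0]]
ft_force: [1.9, 0.7, -2.5]
grip_width: 0.0226
```

```bash
python3 - <<'E'
from h import *
stat()
E
```

```text
t 24.9 tcp [ 0.5618 -0.0609  0.1358] yaw 13.03 tilt [0.0009 0.0001] stand xy mm 20.12 52.42 F [ 1.87  0.72 -2.47] Fs 1.99 g 0.0226
```

Call:
jog_arm(deltas=[0, -0.0013, 0, 0, 0, 0, 1, 0, -0.0026, 0, 0, 0, 0, 1, 0, -0.0026, 0, 0, 0, 0, 1])

```text
time_s: 25.15
position: [0.5607, -0.0612, 0.1361]
tool_rot: [[-0.225, 0.974, 0.003], [0.974, 0.225, 0.0], [-0.0, 0.003, -1.0]]
ft_force: [5.1, 1.8, -4.2]
grip_width: 0.0227
```

Call:
jog_arm(deltas=[0, -0.0013, 0, 0, 0, 0, 1, 0, -0.0026, 0, 0, 0, 0, 1, 0, -0.0026, 0, 0, 0, 0, 1])

```text
time_s: 25.4
position: [0.5588, -0.0616, 0.1361]
tool_rot: [[-0.225, 0.974, 0.003], [0.974, 0.225, 0.0], [-0.0, 0.003, -1.0]]
ft_force: [4.8, 3.0, -4.3]
grip_width: 0.0229
```

Call:
jog_arm(deltas=[0, -0.0013, 0, 0, 0, 0, 1, 0, -0.0026, 0, 0, 0, 0, 1, 0, -0.0026, 0, 0, 0, 0, 1])

```text
time_s: 25.65
position: [0.5569, -0.062, 0.1361]
tool_rot: [[-0.225, 0.974, 0.003], [0.974, 0.225, 0.0], [-0.0, 0.003, -1.0]]
ft_force: [6.5, 2.6, -4.0]
grip_width: 0.0231
```

```bash
python3 - <<'E'
from h import *
stat()
E
```

```text
t 25.65 tcp [ 0.5569 -0.062   0.1361] yaw 13.03 tilt [0.0035 0.0004] stand xy mm 15.12 52.42 F [ 6.46  2.6  -4.02] Fs 6.88 g 0.0231
```

Call:
jog_arm(deltas=[0, 0.015, 0, 0, 0, 0, 1, 0, 0.03, 0, 0, 0, 0, 1, 0, 0.03, -0.03, 0, 0, 0, 1, 0, 0.03, -0.07, 0, 0, 0, 1, 0, 0.03, -0.11, 0, 0, 0, 1, 0, 0.03, -0.15, 0, 0, 0, 1, 0, 0.03, -0.165, 0, 0, 0, 1, 0, 0.03, -0.165, 0, 0, 0, 1, 0, 0.03, -0.165, 0, 0, 0, 1])

```text
time_s: 26.4
position: [0.5774, -0.0572, 0.259]
tool_rot: [[-0.226, 0.974, -0.001], [0.974, 0.226, -0.0], [0.0, -0.001, -1.0]]
ft_force: [0.5, -1.2, -2.8]
grip_width: 0.0229
```

```bash
python3 - <<'E'
from h import *
stat();go([.4795,.197,.26],-21.5)
E
```

```text
t 26.4 tcp [ 0.5774 -0.0572  0.259 ] yaw 13.03 tilt [-0.0006 -0.0001] stand xy mm 36.15 52.52 F [ 0.51 -1.23 -2.77] Fs 0.22 g 0.0229
[ 0.3596 -0.0508 -0.0013] [-0.0002  0.      0.1919]
```

Call:
jog_arm(deltas=[0.03, -0.004, 0, 0, 0, 0.02, 1, 0.065, -0.009, 0, 0, 0, 0.04, 1, 0.105, -0.015, 0, 0, 0, 0.06, 1, 0.145, -0.02, 0, 0, 0, 0.08, 1, 0.185, -0.026, 0, 0, 0, 0.1, 1, 0.225, -0.032, 0, 0, 0, 0.12, 1, 0.265, -0.037, 0, 0, 0, 0.14, 1, 0.3, -0.042, 0, 0, 0, 0.16, 1, 0.335, -0.047, 0, 0, 0, 0.18, 1, 0.355, -0.05, 0, 0, 0, 0.192, 1, 0.36, -0.051, 0, 0, 0, 0.192, 1, 0.36, -0.051, 0, 0, 0, 0.192, 1])

```text
time_s: 27.4
position: [0.4787, 0.1978, 0.258]
tool_rot: [[0.364, 0.931, -0.003], [0.931, -0.364, -0.001], [-0.002, -0.002, -1.0]]
ft_force: [0.6, 0.1, -2.0]
grip_width: 0.023
```

Call:
jog_arm(deltas=[0, 0, 0, 0, 0, 0, 1, 0, 0, 0, 0, 0, 0, 1])

```text
time_s: 27.57
position: [0.4799, 0.1963, 0.2588]
tool_rot: [[0.367, 0.93, -0.001], [0.93, -0.367, -0.001], [-0.001, -0.001, -1.0]]
ft_force: [-0.2, -0.2, -2.7]
grip_width: 0.0228
```

```bash
python3 - <<'E'
from h import *
stat();go([.4795,.197,.070],-21.5)
for n in P:
    im=eyes.get_image(n)[:,:,::-1];cv2.imwrite(f"pics/{n}_9.png",im)
a=cv2.resize(im[140:240,240:350],None,fx=4,fy=4,interpolation=2);b=cv2.resize(cv2.imread("pics/scene_9.png")[80:230,130:220],None,fx=4,fy=4,interpolation=2)
h=600;a=cv2.copyMakeBorder(a,0,h-len(a),0,0,0)
cv2.imwrite("pics/c9.png",np.hstack([a,b]))
E
```

```text
t 27.57 tcp [0.4799 0.1963 0.2588] yaw -21.55 tilt [-0.0011 -0.0005] stand xy mm -1.86 321.49 F [-0.22 -0.21 -2.75] Fs -0.26 g 0.0228
[ 0.0009 -0.0006  0.2517] [-0.0003  0.0003 -0.0003]
```

View pics/c9.png

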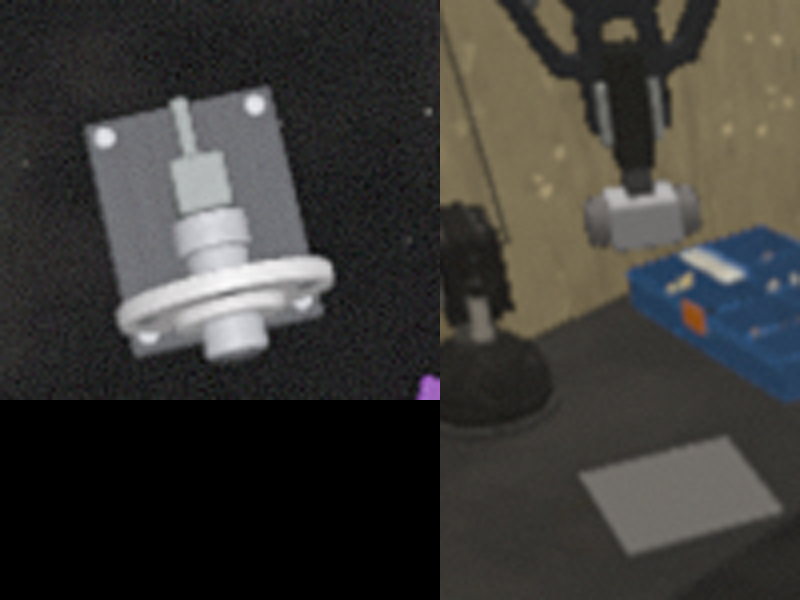

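The top picture shows the plate clearly further out: hub front to spigot tip shrank from about 15.5 px to 9.75 px, roughly 13 mm. The mallet hangs straight over the mat (scene view), so I'll set it down.

Call:
jog_arm(deltas=[0, 0, 0.03, 0, 0, 0, 1, 0, 0, 0.07, 0, 0, 0, 1, 0, 0, 0.11, 0, 0, 0, 1, 0, 0, 0.15, 0, 0, 0, 1, 0, 0, 0.18, 0, 0, 0, 1, 0, 0, 0.21, 0, 0, 0, 1, 0, 0, 0.23, 0, 0, 0, 1, 0, 0, 0.24, 0, 0, 0, 1, 0, 0, 0.247, 0, 0, 0, 1, 0, 0, 0.247, 0, 0, 0, 1])

```text
time_s: 28.5
position: [0.4797, 0.1969, 0.0738]
tool_rot: [[0.367, 0.93, -0.001], [0.93, -0.367, -0.0], [-0.0, -0.001, -1.0]]
ft_force: [-0.4, -0.8, -2.7]
grip_width: 0.0233
```

Call:
jog_arm(deltas=[0, 0, 0.0013, 0, 0, 0, 1, 0, 0, 0.0026, 0, 0, 0, 1, 0, 0, 0.0026, 0, 0, 0, 1])

```text
time_s: 28.75
position: [0.4799, 0.1973, 0.0729]
tool_rot: [[0.367, 0.93, 0.001], [0.93, -0.367, 0.0], [0.001, 0.001, -1.0]]
ft_force: [0.9, 0.4, -2.6]
grip_width: 0.023
```

```bash
python3 - <<'E'
from h import *
stat()
E
```

```text
t 28.75 tcp [0.4799 0.1973 0.0729] yaw -21.52 tilt [0.0014 0.0002] stand xy mm -1.58 322.38 F [ 0.86  0.38 -2.63] Fs 0.92 g 0.023
```

Call:
jog_arm(deltas=[0, 0, 0.0013, 0, 0, 0, 1, 0, 0, 0.002, 0, 0, 0, 1, 0, 0, 0.002, 0, 0, 0, 1])

```text
time_s: 29.0
position: [0.4796, 0.1973, 0.0709]
tool_rot: [[0.367, 0.93, 0.0], [0.93, -0.367, 0.0], [0.0, 0.0, -1.0]]
ft_force: [0.0, 0.0, -3.4]
grip_width: 0.0229
```

Call:
jog_arm(deltas=[0, 0, 0.0007, 0, 0, 0, 1, 0, 0, 0.0013, 0, 0, 0, 1, 0, 0, 0.0013, 0, 0, 0, 1])

```text
time_s: 29.25
position: [0.4797, 0.1972, 0.0699]
tool_rot: [[0.367, 0.93, 0.0], [0.93, -0.367, 0.0], [0.0, 0.0, -1.0]]
ft_force: [-0.6, -0.1, -0.9]
grip_width: 0.023
```

Call:
jog_arm(deltas=[0, 0, 0.0005, 0, 0, 0, 1, 0, 0, 0.0005, 0, 0, 0, 1])

```text
time_s: 29.42
position: [0.4797, 0.1972, 0.0699]
tool_rot: [[0.367, 0.93, 0.001], [0.93, -0.367, 0.0], [0.0, 0.0, -1.0]]
ft_force: [-2.2, 0.4, 4.3]
grip_width: 0.0229
```

Call:
jog_arm(deltas=[0, 0, 0, 0, 0, 0, 0.2, 0, 0, 0, 0, 0, 0, 0, 0, 0, 0, 0, 0, 0, -0.3, 0, 0, 0, 0, 0, 0, -0.7, 0, 0, 0, 0, 0, 0, -1, 0, 0, 0, 0, 0, 0, -1, 0, 0, 0, 0, 0, 0, -1, 0, 0, 0, 0, 0, 0, -1, 0, 0, 0, 0, 0, 0, -1, 0, 0, 0, 0, 0, 0, -1])

```text
time_s: 30.25
position: [0.4796, 0.1972, 0.0694]
tool_rot: [[0.367, 0.93, -0.0], [0.93, -0.367, -0.0], [-0.0, 0.0, -1.0]]
ft_force: [0.6, 0.2, -0.5]
grip_width: 0.0853
```

```bash
python3 - <<'E'
from h import *
stat()
im=eyes.get_image("scene")[:,:,::-1];crop(im,140,110,240,225,5,"pics/s10.png")
E
```

```text
t 30.25 tcp [0.4796 0.1972 0.0694] yaw -21.52 tilt [-0. -0.] stand xy mm -1.92 322.44 F [ 0.64  0.24 -0.5 ] Fs 0.68 g 0.0853
```

View pics/s10.png

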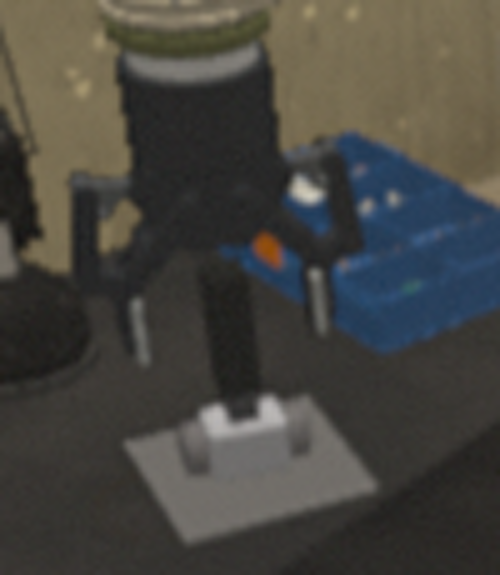

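The mallet stands upright on the mat (head at 245,440, handle at 230,330), with the pads clear on both sides. I'll raise the arm straight up.

Call:
jog_arm(deltas=[0, 0, -0.02, 0, 0, 0, -1, 0, 0, -0.05, 0, 0, 0, -1, 0, 0, -0.09, 0, 0, 0, -1, 0, 0, -0.13, 0, 0, 0, -1, 0, 0, -0.17, 0, 0, 0, -1, 0, 0, -0.2, 0, 0, 0, -1, 0, 0, -0.21, 0, 0, 0, -1, 0, 0, -0.21, 0, 0, 0, -1, 0, 0, -0.21, 0, 0, 0, -1])

```text
time_s: 31.05
position: [0.4792, 0.1971, 0.2258]
tool_rot: [[0.367, 0.93, -0.001], [0.93, -0.367, -0.0], [-0.001, -0.001, -1.0]]
ft_force: [-0.6, 0.3, 0.3]
grip_width: 0.0856
```

```bash
python3 - <<'E'
from h import *
stat()
for n in P:
    im=eyes.get_image(n)[:,:,::-1];cv2.imwrite(f"pics/{n}_11.png",im)
cv2.imwrite("pics/c11.png",np.hstack([cv2.resize(im[130:290,110:410],None,fx=1.4,fy=1.4,interpolation=2),cv2.resize(cv2.imread("pics/scene_11.png")[110:290,130:350],(380,224),interpolation=2)]))
# plate shift from top view: hub-front edge along the axis
for f in("top0","top_9","top_11"):
    g=cv2.GaussianBlur(cv2.imread(f"pics/{f}.png",0),(3,3),0)
    print(f,[int(g[int(round(v)),int(round(u))]) for u,v in proj("top",[[*W(-s/1e3,0),.104] for s in range(-4,66,2)])])
E
```

```text
t 31.05 tcp [0.4792 0.1971 0.2258] yaw -21.53 tilt [-0.0013 -0.0002] stand xy mm -2.31 322.43 F [-0.59  0.32  0.28] Fs -0.5 g 0.0856
top0 [215, 205, 197, 219, 238, 238, 243, 243, 221, 171, 145, 145, 181, 226, 225, 203, 189, 198, 200, 211, 214, 214, 214, 213, 213, 213, 213, 213, 213, 214, 212, 194, 194, 143, 103]
top_9 [215, 206, 193, 199, 209, 209, 212, 211, 215, 226, 236, 236, 241, 245, 233, 188, 153, 178, 188, 224, 226, 208, 194, 202, 213, 213, 214, 214, 213, 215, 214, 195, 195, 143, 103]
top_11 [215, 206, 193, 198, 208, 208, 211, 209, 214, 225, 235, 235, 240, 245, 232, 188, 153, 177, 187, 223, 225, 208, 194, 202, 212, 212, 214, 214, 213, 214, 213, 194, 194, 143, 101]
```

View pics/c11.png

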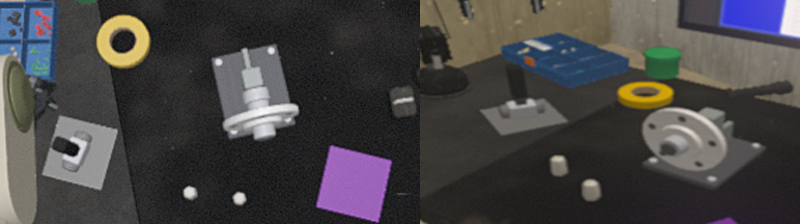

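```bash
python3 - <<'E'
from rig import close_job
print(close_job())
E
```

```text
the job is handed in; nothing more can be done
None
```

The plate's middle came about 12 mm forward (9 mm was needed), and the mallet is standing upright on its grey mat again. I handed the job in at about 31 s of the 64 s; no verdict came back.

- **Tapping:** I tapped the back of the plate's edges left, right, left, right, left. I changed sides once the force rose at a jam, or just before a jam was due. The highest push I read was about 10.3 N, against the 15 N limit. Forces are only reported at the end of each short step, so brief peaks in between were not seen.
- **How far it came:** The points where the mallet met each edge put the middle about 12.1 mm out. Part of that figure rests on the quarter rule from the task. Separately, the top camera's before-and-after brightness profile along the spigot shifted by about 12 mm. A rougher reading by eye in that picture gave about 13 mm.
- **Final state:** The last pictures show the gripper raised clear with the mallet upright on the mat. The stand, wheel nuts, tape and the rest look unmoved; I checked those by eye only, not by measuring. No check failed.

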